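# Pry off the snap-fit service cover and make sure the switch behind it is on

### The arm

A 7-joint arm with a two-finger parallel gripper is mounted at the origin on a cart in front of the work surface, level with it; the furniture and walls round the work are solid. World frame = base frame: x ahead of the robot, y to its left, z up, the work surface at z = 0. Lengths are in m, angles in rad, forces in N, time in s.
With the tool pointing down it reaches from about 0.425 to 0.925 m from the base axis. Payload 6.8 kg.
Tool frame: the origin (TCP) lies at the very end of the fingers, on their centre line; the grasp point (between the pads) lies 19 mm behind it (bot.grasp_offset is the distance from the TCP to the grasp point, in m); z points along the fingers, y is the direction in which the jaws open and shut (so a half turn about z gives the same grasp; the last joint's range is limited). The gripper opens to 85 mm and grips with 20 to 120 N. Pads are 22 mm wide; open, the fingers measure 114 mm over their backs; the gripper's body (76 mm by 85 mm) begins 54 mm behind the grasp point. The pads swing forward as they close: fully open they stand 13 mm farther back than shut.
Start: joints at [1.134, 0.477, 0.022, 1.555, -0.011, 1.109, -0.083], TCP at [0.218, -0.639, 0.206] pointing down, gripper open.
Joint ranges: [-2.96, 2.96], [-0.34, 2.1], [-1.41, 1.46], [0.24, 2.44], [-1.37, 4.51], [0.17, 1.92], [-2.96, 2.96]. Speed limits (rad/s): [2.39, 2.39, 3.14, 3.14, 3.14, 3.14, 3.14].

### API

Orientations are given as a unit quaternion [w, x, y, z].
In Python, from station import monitor, cams, bot, finder gives the robot as it stands.
- The arm moves only by the tool jog_arm, never from a script. Its argument "plan" is a list of rows, each an object of numbers: "x", "y", "z": the shift along the tool's x, y, z as a fraction of full scale; "wx", "wy", "wz": the turn, a rotation vector about the tool's x, y, z as a fraction of full scale. A call has 1 to 12 rows; each row is the pose to reach, as a shift and turn from the pose measured when the call began, along the tool's axes at that moment, turning the shorter way round; what a row does not reach only later rows make up. Full scale, the value 1, is 20 cm for a shift and 180 degrees for a turn. A row lasts 1/12 s, in which the tool goes at most 41.7 mm and 7.16 degrees, less where a joint would pass 70% of its speed; a pose out of reach is approached as far as the arm can. A call with a number of a shift or a turn outside -1 to 1 is refused whole. A call with a gripper value outside its range is refused whole. "hand" is the opening, from -1 (shut) to 1 (fully open), set as the call begins (left out, the last holds). The fingers move at their own pace and stop on an object; "grip_force" is the grip in N (left out, the last holds). Time passes only in rows, so rows that repeat a pose let the fingers close. It gives the time, the measured TCP pose, the force and the opening at its end, in the units of the state.
- monitor.get_obs(): the state, without advancing time (a new reading comes with each control period).
- cams.read_camera(name): name is "side" or "top"; returns the picture (480x640x3 uint8, red, green, blue); there is no depth.
- cams.get_calibration(name): a dict with "fx", "fy", "cx", "cy" (pixels), "distortion" ([k1, k2, p1, p2, k3] as OpenCV has them; the pictures are not rectified), "extrinsics" (4x4, takes a point from world to camera coordinates). Camera axes: x right, y down, z forward; pixel columns grow to the right and rows downward; lengths in m; the calibration is good to about 2 mm. A picture is of the moment at which its call begins. get_calibration takes no time and is no camera call.
- bot.hand_in(): hands the job in, once; it reports no verdict.
Trained networks look in the newest picture that a camera, given by its name, has taken for a name from the list of things; names that differ only in an ending like _2 or _b are one class to them, and where a whole thing is asked for, a point or a joint stands for the part that bears it (a point fixed in the world has none). Each returns a list of dicts, best first, with "confidence" (0 to 1); they miss things now and then, are a little off and sometimes report something else, mostly with a low value. They report only what shows in the picture. A call takes as long as a camera call. They do not tell look-alikes from the thing itself.
- finder.find_in(camera, target): "bbox" ([left, top, width, height] in pixels, round what is visible of it).
- finder.place_of(camera, target): "location" ([column, row] in pixels: a listed point, or the origin of a listed thing).
The state is a dict: "t": time; "q": joint angles; "joint_vel": joint speeds; "joint_torque": joint torques, N m; "eef_pos": TCP position; "tool_rot": TCP orientation; "contact_force": force on the tool from outside, world axes, zero at the start; "torque": the same for the moment, N m; "gripper_width": opening from 0.0 (shut) to 1.0 (fully open).
Only numpy, scipy, OpenCV 4.12 (cv2) and the standard library are available. Lean on these libraries where they do the work, as an engineer would, in place of code of your own. Each camera call takes 0.05 s, during which the arm holds its last target. There are 200 camera calls.

### The job

The grey instrument box will not power up: its service switch sits behind the plain snap-fit cover in the front. Take the flat pry tool from the tool block, put its blade into the notch above the cover and lever the cover off so that it drops onto the bench; do not pull at the still snapped-in cover with the fingers. Then make sure the little toggle behind it is on (thrown to the right as you face the box), put the pry tool back upright in its hole in the tool block, and leave the things around undisturbed.

Things in the scene. Friction and masses are not known exactly. Their poses are not given: they have to be found in the camera images.
- unit: Grey instrument box fixed to the bench, 80 deep x 120 wide x 108 mm high. Origin: centre of its underside; its front faces -x, +y is to the left as one faces the front. Front face at x = -40 mm; opening in it y -44.5 to +44.5, z 8 to 99.5 mm, 26 mm deep to an inner panel; above it the head rail, z 99.5 to 108 mm.
- notch (a point): Point in the notch in the middle of the head rail, level with the box's top; axes as the box's. The notch is 18 mm wide, open to top and front; its rear edge, the fulcrum, lies 3.5 mm behind this point. The point is midway in the 7 mm gap between fulcrum edge and cover's back face: a blade lowered straight down here passes behind the cover; 40 mm below the box's top are free.
- cover: Snap-fit cover, plain aluminium plate 4 x 86 x 89 mm, 45 g. Origin: middle of its bottom edge; x points into the box, z up along the plate. Fitted, it stands on an 8 mm sill behind a 3.5 mm lip, top edge 11 mm below the box's top. Two 13 mm snap arms on its back near the top (y = +-27 mm) are held by sprung ball catches in the head rail.
- cover_top (a point): Middle of the cover's top edge; axes as the cover's. About 15 N outward here, from behind, overcomes the catches; once the top has come out some 7 mm the cover is free, tips forward over the lip and falls onto the bench in front.
- cover_mid (a point): Centre of the cover plate; axes as the cover's. It is 2 to 15 mm above the bench when the cover lies there, also with its lower edge left on the sill.
- pry_grip (a point): Centre of the grey handle of the flat pry tool, which stands upright, blade down, 136 mm long, 60 g. Handle 16 (its x) x 24 (its y) x 80 mm; z points up, away from the blade. Under the handle a round 25 mm collar, 6 mm thick, then the steel blade, 50 mm long, 12 mm wide along y, 3 mm thick along x (2 mm in the last 12 mm).
- pry_tip (a point): End of the pry tool's blade, 96 mm below pry_grip along the tool; same axes.
- tool_block: Plain aluminium block fixed to the bench, 46 x 110 x 62 mm high; origin at the centre of its underside, long side along y. The pry tool stands at its +y end; at its -y end, 72 mm away, a round-handled ball-end driver that stays there, its top 137 mm above the bench.
- block_hole (a point): Centre of the mouth of the pry tool's round hole, on the block's top, 62 mm above the bench; 18 mm across with a 3 mm chamfer, going down to the bench. Seated, the collar rests on the mouth, the blade hangs 50 mm into the hole and the handle's centre is 46 mm above the mouth.
- toggle (a joint): Angle of the small steel toggle behind the cover, rad: 0 = off, leaning 0.5 rad to the left as one faces the box (its +y); 1.0 = on, leaning 0.5 rad to the right (-y). It snaps over by itself past the middle; about 4 N sideways at its tip throws it.
- toggle_tip (a point): Ball end, 7 mm across, of the toggle lever, which points out to the front and turns about an upright axis at x = -14, y = 0 mm of the box; ball end 15 mm from the axis: about 13 mm behind the front face, 36 mm above the bench, at y = +7 mm (off) or -7 mm (on).
- lens: Mounted lens on the bench to the right, 21 x 36 x 31 mm; stays where it is. Origin at its underside.
- vial: Brown vial with a white cap, 23 mm across, 52 mm high, on the bench to the left; stays where it is. Origin at its underside.
- tape: Roll of black tape lying on the bench to the left, 62 mm across, 19 mm high; stays where it is. Origin at its underside.
- usb: Memory stick lying on the bench to the right, 16 x 52 x 8 mm; stays where it is. Origin at its underside.
Not all that is in view belongs to the job. There is more than one size of the part that bears pry_grip; the job needs the smaller.

How it is judged:
On the way:
1. the cover has been pried out of the box and lies on the bench (height (world z) of cover_mid below 0.03 m and x of cover_mid in the frame of unit below -0.055 m), for 0.2 s.
At the end, for the whole second after the job is handed in: The cover lies on the bench (centre below 30 mm, at least 15 mm in front of the box's front); the toggle is on (above 0.85 rad); the pry tool stands blade down in its hole in the block, fully in (handle centre within 15 mm of the hole seen from above, at most 6 mm high, leaning under 0.2 rad) (all of step 1 and height (world z) of cover_mid above -0.01 m and value of joint toggle above 0.85 rad and horizontal distance between pry_grip and block_hole below 0.015 m and height (world z) of pry_grip below 0.114 m and angle between pry_grip's own z axis and vertical below 0.2 rad); the robot touches nothing.
It fails at once if the gripper touches the cover while it is still snapped on (contact force between any of the fingers, the arm and cover above 1 N and distance of cover_top from where it was at the start of the episode below 0.006 m).
It fails at once if a thing lying around is moved by more than 20 mm (distance of any of lens, vial, tape, usb from where it was at the start of the episode above 0.02 m).
It also fails if it takes over 64 s, if anything falls off the work surface, if the arm or the gripper's body presses on something with over 40 N, if the wrist force passes 120 N, or if a joint passes its speed limit or range.

## Working session

There is one attempt and no reset: what is moved stays moved. The work goes in short steps, Python scripts to look and compute and a tool call to move; the robot and the scene stay as the last step left them, time stands still between calls to the robot, and variables do not carry over. Pictures are saved under pics/ and viewed, about 8 in all and at most 12, crops included, and the job is handed in when it is done.

Besides the shell and the picture viewer there is one more tool, called after "Request:" in YAML: its name, and indented under it one key for each argument. jog_arm: Moves the arm, as the interface text tells. Shift numbers are shares of 20 cm and turn numbers shares of 180 degrees, none past 1 either way. Its arguments: {"type":"object","properties":{"plan":{"type":"array","items":{"type":"object","properties":{"x":{"type":"number","minimum":-1,"maximum":1},"y":{"type":"number","minimum":-1,"maximum":1},"z":{"type":"number","minimum":-1,"maximum":1},"wx":{"type":"number","minimum":-1,"maximum":1},"wy":{"type":"number","minimum":-1,"maximum":1},"wz":{"type":"number","minimum":-1,"maximum":1}}}},"hand":{"type":"number"},"grip_force":{"type":"number"}},"required":["plan"]}

```bash
mkdir -p pics; cat > h.py <<'E'
import numpy as np, cv2
from station import monitor, cams, bot, finder
def shot(n,f,crop=None,scale=1):
    im=cams.read_camera(n)[:,:,::-1].copy()
    if crop: x,y,w,h=crop; im=im[y:y+h,x:x+w]
    if scale!=1: im=cv2.resize(im,None,fx=scale,fy=scale,interpolation=cv2.INTER_CUBIC)
    cv2.imwrite('pics/'+f,im)
def cal(n):
    c=cams.get_calibration(n); K=np.array([[c['fx'],0,c['cx']],[0,c['fy'],c['cy']],[0,0,1.]])
    return K,np.array(c['distortion'],float),np.array(c['extrinsics'])
def proj(n,P):
    K,d,E=cal(n); return cv2.projectPoints(np.array(P,float).reshape(-1,3),cv2.Rodrigues(E[:3,:3])[0],E[:3,3],K,d)[0].reshape(-1,2)
def ray(n,px):
    K,d,E=cal(n); u=cv2.undistortPoints(np.array([[px]],float),K,d).ravel()
    R=E[:3,:3]; return -R.T@E[:3,3], R.T@np.array([u[0],u[1],1.])
def atz(n,px,z):
    o,v=ray(n,px); return o+v*(z-o[2])/v[2]
def tri(a,b):
    A=np.zeros((3,3));r=np.zeros(3)
    for n,p in (('side',a),('top',b)):
        o,v=ray(n,p); v=v/np.linalg.norm(v); M=np.eye(3)-np.outer(v,v); A+=M; r+=M@o
    return np.linalg.solve(A,r)
def Rq(q): 
    from scipy.spatial.transform import Rotation as S
    return S.from_quat([q[1],q[2],q[3],q[0]])
E
cat > a.py <<'E'
from h import *
np.set_printoptions(precision=4,suppress=True)
o=monitor.get_obs();print(o['t'],o['eef_pos'],o['tool_rot'])
shot('side','s0.png');shot('top','t0.png')
for n in ('side','top'):
    K,d,E=cal(n); print(n,-E[:3,:3].T@E[:3,3],E[2,:3])
    for t in 'unit notch cover_top pry_grip pry_tip block_hole tool_block lens vial tape usb'.split():
        print(n,t,[(np.round(r['location']),round(r['confidence'],2)) for r in finder.place_of(n,t)[:4]])
E
python3 a.py
```

```text
0.0 [ 0.2177 -0.6383  0.2048] [-0.0009  0.9865  0.1637 -0.0002]
side [ 0.7853 -0.6591  1.0719] [-0.2122  0.5496 -0.808 ]
side unit [(array([349., 224.]), 0.74)]
side notch [(array([347., 204.]), 0.88)]
side cover_top []
side pry_grip [(array([221., 251.]), 0.71), (array([265., 264.]), 0.66)]
side pry_tip [(array([227., 284.]), 0.97), (array([202., 380.]), 0.71)]
side block_hole [(array([267., 275.]), 0.94)]
side tool_block [(array([261., 301.]), 0.84)]
side lens [(array([200., 378.]), 0.72)]
side vial [(array([392., 180.]), 0.45)]
side tape [(array([344., 159.]), 0.86)]
side usb []
top [0.1915 0.0211 1.4882] [ 0.2216 -0.0207 -0.9749]
top unit [(array([245., 223.]), 0.94), (array([354., 261.]), 0.18)]
top notch [(array([244., 226.]), 0.62)]
top cover_top [(array([248., 226.]), 0.51), (array([248., 231.]), 0.45), (array([155., 276.]), 0.25)]
top pry_grip [(array([352., 260.]), 0.57), (array([255., 233.]), 0.51), (array([368., 296.]), 0.5)]
top pry_tip [(array([361., 308.]), 0.71)]
top block_hole [(array([351., 262.]), 0.77), (array([247., 221.]), 0.62)]
top tool_block [(array([367., 268.]), 0.7)]
top lens [(array([451., 272.]), 0.4)]
top vial [(array([162., 209.]), 0.42)]
top tape [(array([151., 278.]), 0.57)]
top usb []
```

View pics/s0.png

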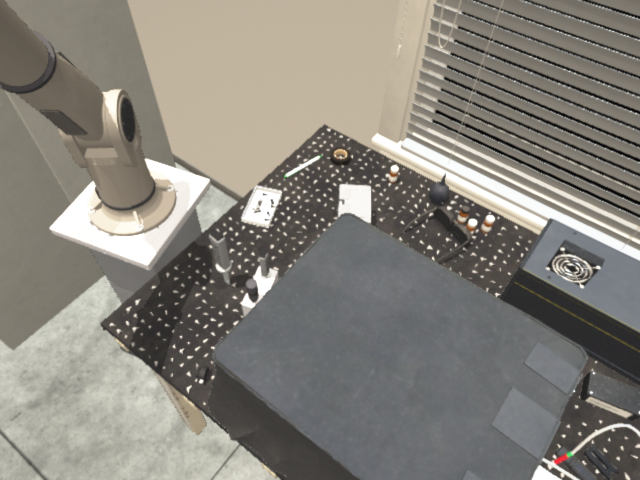

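View pics/t0.png

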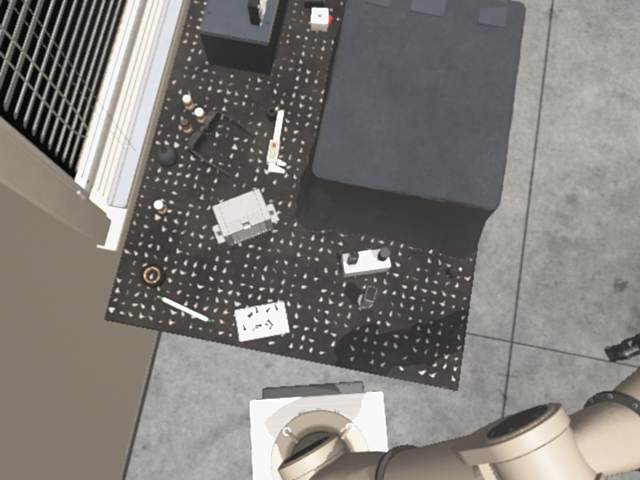

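Side: the tool block is at (262,285), with the pry tool standing at (265,264). A bigger look-alike is at (221,251) and the driver at (252,290). Top: the block is at (367,262), the pry tool at (352,258), the driver at (384,254) and the look-alike at (368,296). The box is at (245,217). Candidates for the pry tool are top (352,258) and (368,296). The description puts it in the block at the +y end and makes it the smaller one, so I choose (352,258) and will check that in a crop.

```bash
cat > b.py <<'E'
from h import *
np.set_printoptions(precision=4,suppress=True)
a=cams.read_camera('top')[:,:,::-1]; b=cams.read_camera('side')[:,:,::-1]
f=lambda im,x,y,w,h,s:cv2.resize(im[y:y+h,x:x+w],(w*s,h*s),interpolation=cv2.INTER_CUBIC)
A=f(a,205,180,100,75,4);B=f(a,330,235,100,75,4);C=f(b,195,225,100,75,4);D=f(b,320,170,100,75,4)
cv2.imwrite('pics/c1.png',np.vstack([np.hstack([A,B]),np.hstack([C,D])]))
print('hole tri',tri((267,275),(351,262)),'notch tri',tri((347,204),(244,226)))
print('pry tri',tri((265,264),(352,260)),'other',tri((221,251),(368,296)))
for n,p,z in [('top',(367,268),0),('top',(351,262),.062),('side',(267,275),.062),('top',(244,226),.108),('side',(347,204),.108),('top',(451,272),0),('top',(162,209),0),('top',(151,278),0),('side',(202,378),0)]: print(n,p,atz(n,p,z))
for p in [(300,195),(298,225),(470,255),(490,215),(312,175)]: print('cab',p,atz('top',p,0))
E
python3 b.py
```

```text
hole tri [ 0.4584 -0.1066  0.0586] notch tri [0.5609 0.1463 0.0876]
pry tri [ 0.4552 -0.1053  0.1019] other [ 0.3628 -0.1319  0.1383]
top (367, 268) [ 0.4504 -0.1515  0.    ]
top (351, 262) [ 0.4567 -0.1072  0.062 ]
side (267, 275) [ 0.4606 -0.1075  0.062 ]
top (244, 226) [0.5505 0.1414 0.108 ]
side (347, 204) [0.5697 0.1338 0.108 ]
top (451, 272) [ 0.4265 -0.3605  0.    ]
top (162, 209) [0.637  0.3578 0.    ]
top (151, 278) [0.4603 0.3874 0.    ]
side (202, 378) [ 0.4238 -0.3668  0.    ]
cab (300, 195) [0.6514 0.0037 0.    ]
cab (298, 225) [0.5723 0.0138 0.    ]
cab (470, 255) [ 0.4665 -0.4135  0.    ]
cab (490, 215) [ 0.5669 -0.4778  0.    ]
cab (312, 175) [ 0.7034 -0.0307  0.    ]
```

View pics/c1.png

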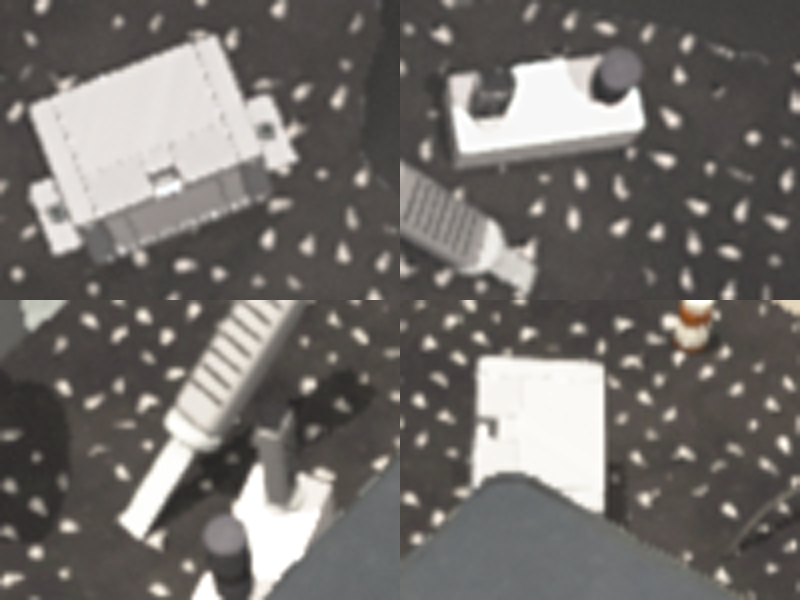

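Top-left crop: the box is seen from above, with the notch at top px (246,226). Top-right crop: the pry tool is in the block's +y end at (352,258) and the driver is at (384,253). The big look-alike is no longer where the first pictures had it: it now leans or lies with its tip at top (361,306). I'll look again with new pictures.

```bash
cat > c.py <<'E'
from h import *
from scipy.optimize import least_squares
np.set_printoptions(precision=4,suppress=True)
print(monitor.get_obs()['t'])
a=cams.read_camera('top')[:,:,::-1]; b=cams.read_camera('side')[:,:,::-1]
f=lambda im,x,y,w,h,s:cv2.resize(im[y:y+h,x:x+w],(w*s,h*s),interpolation=cv2.INTER_CUBIC)
cv2.imwrite('pics/c2.png',np.hstack([f(a,290,220,130,150,3),f(b,160,200,130,150,3)]))
# corners at z=.108: back-left, back-right, front-right, front-left
px=np.array([[212.5,206],[258.5,188.8],[271,218.5],[226,235]])
L=np.array([[.04,.06,.108],[.04,-.06,.108],[-.04,-.06,.108],[-.04,.06,.108]])
def T(p,L): c,s=np.cos(p[2]),np.sin(p[2]); return np.c_[p[0]+c*L[:,0]-s*L[:,1],p[1]+s*L[:,0]+c*L[:,1],L[:,2]]
r=least_squares(lambda p:(proj('top',T(p,L))-px).ravel(),[.58,.15,0.]);print('unit',r.x,r.fun)
N=T(r.x,np.array([[-.0365+.0,0,.108]]));print('front mid top',T(r.x,np.array([[-.04,0,.108]])),proj('top',N),proj('side',N))
# block top corners at z=.062 from crop (TL,TR,BR,BL): +y is left in picture
px=np.array([[442,75],[636,60],[643,128],[455,152]]);px=np.c_[330+(px[:,0]-400)/4,235+px[:,1]/4]
L=np.array([[.023,.055,.062],[.023,-.055,.062],[-.023,-.055,.062],[-.023,.055,.062]])
r=least_squares(lambda p:(proj('top',T(p,L))-px).ravel(),[.46,-.14,0.]);print('block',r.x,r.fun,'hole',T(r.x,np.array([[0,.036,.062]])))
E
python3 c.py
```

```text
1.3
unit [0.5851 0.1445 0.3229] [-0.1086  0.1052  1.0584 -0.9645  0.8488 -0.7094 -1.7731  1.4959]
front mid top [[0.5472 0.1318 0.108 ]] [[247.5916 225.7736]] [[339.6701 201.9618]]
block [ 0.457  -0.1435  0.0382] [ 1.6912  0.1521 -1.5925 -0.7069 -0.7894  0.9515  0.6842 -0.3633] hole [[ 0.4556 -0.1075  0.062 ]]
```

View pics/c2.png

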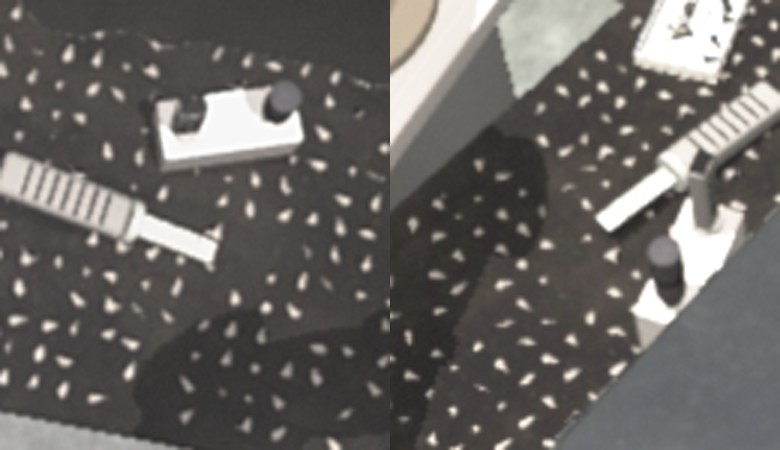

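The look-alike tipped over on its own and now lies clear of the block, from top px (291,275) to (361,305). That leaves the upright tool in the block as the one to take. Next I'll check its yaw, fit the box pose and find the cabinet edge.

```bash
cat > d.py <<'E'
from h import *
np.set_printoptions(precision=4,suppress=True)
print('cab corner',tri((347,214),(316,172)),'right',tri((218,355),(497,208)))
a=cams.read_camera('top')[:,:,::-1]; b=cams.read_camera('side')[:,:,::-1]
f=lambda im,x,y,w,h,s:cv2.resize(im[y:y+h,x:x+w],(w*s,h*s),interpolation=cv2.INTER_CUBIC)
A=f(a,332,240,40,30,10);B=f(b,246,248,40,30,10);C=f(a,232,212,40,30,10);D=f(b,325,190,40,30,10)
def box(im,n,x0,y0,yaw,col,ctr):
    c,s=np.cos(yaw),np.sin(yaw)
    for z in (.148,.068):
        P=[[ctr[0]+c*u-s*v,ctr[1]+s*u+c*v,z] for u,v in((.008,.012),(.008,-.012),(-.008,-.012),(-.008,.012))]
        q=(proj(n,P)-[x0,y0]+.5)*10-.5; cv2.polylines(im,[q.astype(int)],True,col,1)
for im,n,x,y in((A,'top',332,240),(B,'side',246,248)): box(im,n,x,y,.04,(0,0,255),(.457,-.107))
for im,n,x,y in((C,'top',232,212),(D,'side',325,190)):
    for p in ([.5472,.1318,.108],[.5472+.004,.1318+.0013,.108]):
        q=((proj(n,p)[0]-[x,y]+.5)*10-.5).astype(int); cv2.circle(im,tuple(q),3,(0,0,255),1)
cv2.imwrite('pics/c3.png',np.vstack([np.hstack([A,B]),np.hstack([C,D])]))
E
python3 d.py
```

```text
cab corner [ 0.6156 -0.0295  0.2754] right [ 0.5163 -0.3998  0.2721]
```

View pics/c3.png

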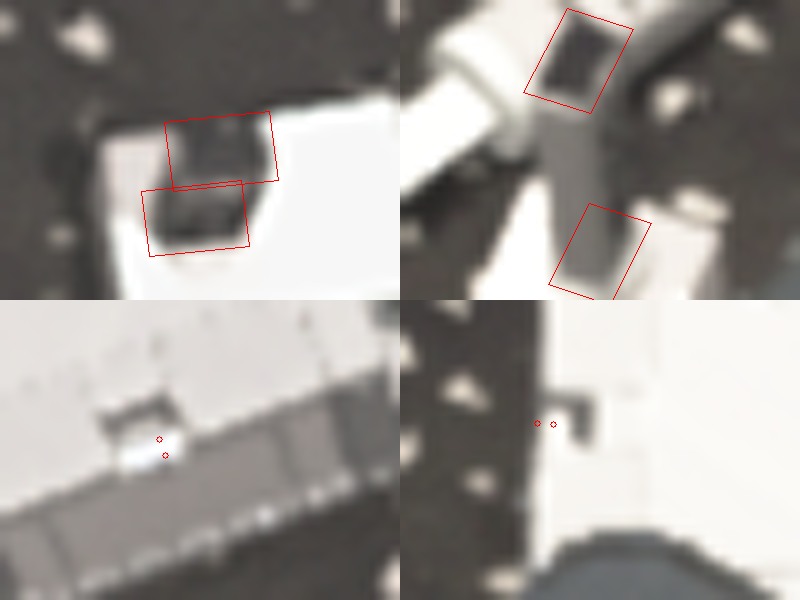

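Top crop: the handle outline fits a yaw of about 0.04, with its thin side along x and its top face at px (354,255). The notch's rear edge is at top px (245.5,222) and side px (343.7,201.5). Next: a joint fit of the box, then the helper for the moves.

```bash
cat >> h.py <<'E'
from scipy.spatial.transform import Rotation as S
def tgt(pos,a,b=0.,g=0.):
    """print jog row to reach TCP pos, jaw dir yaw a, tilt b about tool x (world axis (-sin a,cos a,0))"""
    o=monitor.get_obs(); R0=Rq(o['tool_rot']); ax=np.array([-np.sin(a),np.cos(a),0])
    B=np.c_[ax,[np.cos(a),np.sin(a),0],[0,0,-1]]
    R1=S.from_rotvec(b*ax)*S.from_matrix(B)
    d=R0.inv().apply(np.array(pos)-o['eef_pos'])/.2; w=(R0.inv()*R1).as_rotvec()/np.pi
    print('t',round(o['t'],2),'pos',np.round(o['eef_pos'],4),'F',np.round(o['contact_force'],1),'w',round(o['gripper_width'],3))
    print('row xyz',np.round(d,4),'w',np.round(w,4),'rows>=',np.ceil(max(np.linalg.norm(d)*.2/.0417,np.linalg.norm(w)*180/7.16)))
E
cat > e.py <<'E'
from h import *
from scipy.optimize import least_squares
np.set_printoptions(precision=4,suppress=True)
L=np.array([[.04,.06,.108],[.04,-.06,.108],[-.04,-.06,.108],[-.04,.06,.108],[-.0255,0,.108]])
def T(p,L): c,s=np.cos(p[2]),np.sin(p[2]); return np.c_[p[0]+c*L[:,0]-s*L[:,1],p[1]+s*L[:,0]+c*L[:,1],L[:,2]]
pt=np.array([[212.5,206],[258.5,188.8],[271,218.5],[226,235],[245.5,222.]]);ps=np.array([[370.8,185.7],[339.4,184.4],[343.7,201.5]])
g=lambda p:np.r_[(proj('top',T(p,L))-pt).ravel(),(proj('side',T(p,L[[0,3,4]]))-ps).ravel()]
r=least_squares(g,[.58,.15,.3]);print('unit',r.x,r.fun)
print('notch',T(r.x,np.array([[-.029,0,.108]])))
print('fulcrum side/top',atz('side',ps[2],.108),atz('top',pt[4],.108),tri(ps[2],pt[4]))
print('pry tops',tri((246+33.0-.5,248+5.5),(332+22-.5,240+15.)))
tgt([.457,-.107,.25],.04)
E
python3 e.py
```

```text
unit [0.585  0.1448 0.3183] [-0.2166  0.0343  1.0325 -0.8317  0.6794 -0.5174 -2.0287  1.4803  0.231
 -0.3338 -0.4478  0.2154 -0.169  -0.4249  0.3615  0.5816]
notch [[0.5575 0.1358 0.108 ]]
fulcrum side/top [0.5593 0.1383 0.108 ] [0.56   0.1374 0.108 ] [0.5596 0.1373 0.1093]
pry tops [ 0.4718 -0.098   0.1376]
t 1.5 pos [ 0.218  -0.6388  0.2058] F [1.3 0.6 0.5] w 0.999
row xyz [ 1.9897 -2.1308 -0.2209] w [ 0.     -0.     -0.4081] rows>= 15.0
```

Request:
jog_arm:
  plan:
    - {"x":0.99,"y":-1,"z":-0.22,"wz":-0.2}
    - {"x":0.99,"y":-1,"z":-0.22,"wz":-0.2}
    - {"x":0.99,"y":-1,"z":-0.22,"wz":-0.2}
    - {"x":0.99,"y":-1,"z":-0.22,"wz":-0.2}
    - {"x":0.99,"y":-1,"z":-0.22,"wz":-0.2}
    - {"x":0.99,"y":-1,"z":-0.22,"wz":-0.2}
    - {"x":0.99,"y":-1,"z":-0.22,"wz":-0.2}
    - {"x":0.99,"y":-1,"z":-0.22,"wz":-0.2}
    - {"x":0.99,"y":-1,"z":-0.22,"wz":-0.2}
  hand: 1

```text
invalid input at $.plan[0]: expected keys x, y, z, wx, wy, wz
```

```bash
python3 -c "
from h import *
print(tri((263,253),(353.7,254.8)),tri((263,253),(353,255.5)))
tgt([.457,-.106,.22],.04)"
```

```text
[ 0.45625799 -0.1068722   0.14991424] [ 0.45530064 -0.10536867  0.14734309]
t 1.5 pos [ 0.218  -0.6388  0.2058] F [1.3 0.6 0.5] w 0.999
row xyz [ 1.9914 -2.1356 -0.0709] w [ 0.     -0.     -0.4081] rows>= 15.0
```

Request:
jog_arm:
  plan:
    - {"x":0.99,"y":-1,"z":-0.2,"wx":0,"wy":0,"wz":-0.2}
    - {"x":0.99,"y":-1,"z":-0.2,"wx":0,"wy":0,"wz":-0.2}
    - {"x":0.99,"y":-1,"z":-0.2,"wx":0,"wy":0,"wz":-0.2}
    - {"x":0.99,"y":-1,"z":-0.2,"wx":0,"wy":0,"wz":-0.2}
    - {"x":0.99,"y":-1,"z":-0.2,"wx":0,"wy":0,"wz":-0.2}
    - {"x":0.99,"y":-1,"z":-0.2,"wx":0,"wy":0,"wz":-0.2}
    - {"x":0.99,"y":-1,"z":-0.2,"wx":0,"wy":0,"wz":-0.2}
    - {"x":0.99,"y":-1,"z":-0.2,"wx":0,"wy":0,"wz":-0.2}
    - {"x":0.99,"y":-1,"z":-0.2,"wx":0,"wy":0,"wz":-0.2}
    - {"x":0.99,"y":-1,"z":-0.2,"wx":0,"wy":0,"wz":-0.2}
  hand: 1

```text
t: 2.33
eef_pos: [0.3404, -0.3863, 0.246]
tool_rot: [0.0, 0.888, 0.46, -0.0]
contact_force: [0.4, -0.3, -0.2]
gripper_width: 0.999
```

```bash
python3 -c "
from h import *
tgt([.456,-.106,.23],.04)"
```

```text
t 2.33 pos [ 0.3404 -0.3863  0.246 ] F [ 0.4 -0.3 -0.2] w 0.999
row xyz [ 1.4788 -0.3353  0.0786] w [ 1.000e-04  3.000e-04 -2.082e-01] rows>= 8.0
```

Request:
jog_arm:
  plan:
    - {"x":1,"y":-0.23,"z":0.05,"wx":0,"wy":0,"wz":-0.208}
    - {"x":1,"y":-0.23,"z":0.05,"wx":0,"wy":0,"wz":-0.208}
    - {"x":1,"y":-0.23,"z":0.05,"wx":0,"wy":0,"wz":-0.208}
    - {"x":1,"y":-0.23,"z":0.05,"wx":0,"wy":0,"wz":-0.208}
    - {"x":1,"y":-0.23,"z":0.05,"wx":0,"wy":0,"wz":-0.208}
    - {"x":1,"y":-0.23,"z":0.05,"wx":0,"wy":0,"wz":-0.208}
    - {"x":1,"y":-0.23,"z":0.05,"wx":0,"wy":0,"wz":-0.208}
    - {"x":1,"y":-0.23,"z":0.05,"wx":0,"wy":0,"wz":-0.208}

```text
t: 3.0
eef_pos: [0.4175, -0.1981, 0.2355]
tool_rot: [0.0, 0.694, 0.72, -0.001]
contact_force: [-0.6, -0.3, 0.1]
gripper_width: 1.0
```

```bash
python3 -c "
from h import *
tgt([.456,-.106,.2],.04)"
```

```text
t 3.0 pos [ 0.4175 -0.1981  0.2355] F [-0.6 -0.3  0.1] w 1.0
row xyz [0.4537 0.2087 0.177 ] w [-0.0002  0.0003 -0.0014] rows>= 3.0
```

Request:
jog_arm:
  plan:
    - {"x":0.454,"y":0.209,"z":0.15,"wx":0,"wy":0,"wz":0}
    - {"x":0.454,"y":0.209,"z":0.15,"wx":0,"wy":0,"wz":0}
    - {"x":0.454,"y":0.209,"z":0.15,"wx":0,"wy":0,"wz":0}
    - {"x":0.454,"y":0.209,"z":0.15,"wx":0,"wy":0,"wz":0}

```text
t: 3.33
eef_pos: [0.4567, -0.1036, 0.2042]
tool_rot: [-0.001, 0.694, 0.72, -0.0]
contact_force: [-0.1, 0.1, -0.2]
gripper_width: 1.003
```

```bash
python3 -c "
from h import *
tgt([.456,-.106,.089],.04)
a=cams.read_camera('top')[:,:,::-1]; b=cams.read_camera('side')[:,:,::-1]
f=lambda im,x,y,w,h,s:cv2.resize(im[y:y+h,x:x+w],(w*s,h*s),interpolation=cv2.INTER_CUBIC)
cv2.imwrite('pics/c4.png',np.hstack([f(a,310,210,80,90,5),f(b,220,200,80,90,5)]))"
```

```text
t 3.33 pos [ 0.4567 -0.1036  0.2042] F [-0.1  0.1 -0.2] w 1.003
row xyz [-0.0128 -0.0027  0.576 ] w [-0.0006 -0.0004 -0.001 ] rows>= 3.0
```

View pics/c4.png

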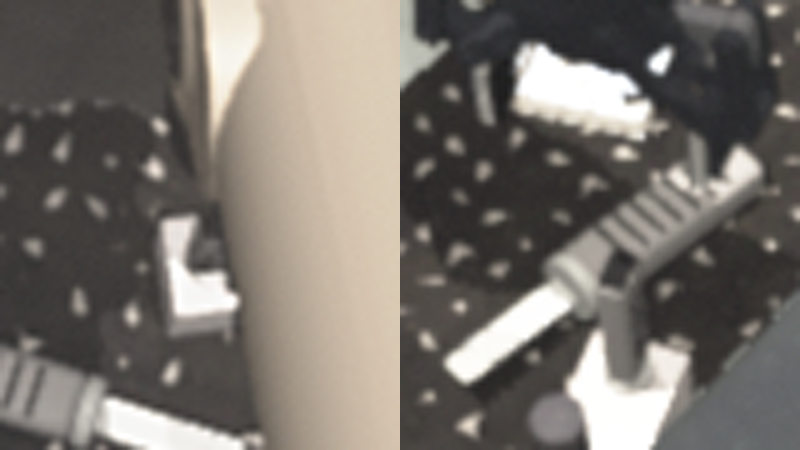

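Side crop: the two open fingers are above the block, at crop (485,95) and (700,160), and straddle the pry handle (top at crop 618,268) along its thin direction. I'll descend and grip.

Request:
jog_arm:
  plan:
    - {"x":-0.013,"y":-0.003,"z":0.1,"wx":0,"wy":0,"wz":0}
    - {"x":-0.013,"y":-0.003,"z":0.25,"wx":0,"wy":0,"wz":0}
    - {"x":-0.013,"y":-0.003,"z":0.4,"wx":0,"wy":0,"wz":0}
    - {"x":-0.013,"y":-0.003,"z":0.5,"wx":0,"wy":0,"wz":0}
    - {"x":-0.013,"y":-0.003,"z":0.575,"wx":0,"wy":0,"wz":0}
    - {"x":-0.013,"y":-0.003,"z":0.575,"wx":0,"wy":0,"wz":0}

```text
t: 3.93
eef_pos: [0.4523, -0.1132, 0.0874]
tool_rot: [-0.002, 0.697, 0.717, -0.003]
contact_force: [-0.4, -0.2, 0.2]
gripper_width: 0.998
```

Request:
jog_arm:
  plan:
    - {"x":0,"y":0,"z":0,"wx":0,"wy":0,"wz":0}
    - {"x":0,"y":0,"z":0,"wx":0,"wy":0,"wz":0}
    - {"x":0,"y":0,"z":0,"wx":0,"wy":0,"wz":0}
    - {"x":0,"y":0,"z":0,"wx":0,"wy":0,"wz":0}
    - {"x":0,"y":0,"z":0,"wx":0,"wy":0,"wz":0}
    - {"x":0,"y":0,"z":0,"wx":0,"wy":0,"wz":0}
    - {"x":0,"y":0,"z":0,"wx":0,"wy":0,"wz":0}
    - {"x":0,"y":0,"z":0,"wx":0,"wy":0,"wz":0}
    - {"x":0,"y":0,"z":0,"wx":0,"wy":0,"wz":0}
    - {"x":0,"y":0,"z":0,"wx":0,"wy":0,"wz":0}
    - {"x":0,"y":0,"z":0,"wx":0,"wy":0,"wz":0}
    - {"x":0,"y":0,"z":0,"wx":0,"wy":0,"wz":0}
  hand: -1
  grip_force: 110

```text
t: 4.93
eef_pos: [0.4528, -0.1134, 0.0879]
tool_rot: [-0.002, 0.697, 0.717, -0.003]
contact_force: [-0.9, -0.8, 6.7]
gripper_width: 0.172
```

```bash
python3 -c "
from h import *
tgt([.456,-.106,.24],.04)"
```

```text
t 4.93 pos [ 0.4528 -0.1134  0.0879] F [-0.9 -0.8  6.7] w 0.172
row xyz [ 0.0353  0.012  -0.7604] w [-0.0021  0.0004 -0.004 ] rows>= 4.0
```

Request:
jog_arm:
  plan:
    - {"x":0,"y":0,"z":-0.1,"wx":0,"wy":0,"wz":0}
    - {"x":0,"y":0,"z":-0.25,"wx":0,"wy":0,"wz":0}
    - {"x":0,"y":0,"z":-0.4,"wx":0,"wy":0,"wz":0}
    - {"x":0,"y":0,"z":-0.55,"wx":0,"wy":0,"wz":0}
    - {"x":0,"y":0,"z":-0.7,"wx":0,"wy":0,"wz":0}
    - {"x":0,"y":0,"z":-0.76,"wx":0,"wy":0,"wz":0}
    - {"x":0,"y":0,"z":-0.76,"wx":0,"wy":0,"wz":0}

```text
t: 5.52
eef_pos: [0.4557, -0.1132, 0.243]
tool_rot: [0.001, 0.697, 0.717, -0.001]
contact_force: [0.4, -0.1, -0.0]
gripper_width: 0.17
```

```bash
cat > pp.py <<'E'
from h import *
np.set_printoptions(precision=4,suppress=True)
def look():
    o=monitor.get_obs();R=Rq(o['tool_rot']);z=R.apply([0,0,1])
    g=o['eef_pos']-.019*z; t=g+.096*z
    print('t',o['t'],'eef',np.array(o['eef_pos']),'z',z,'nominal tip',t,'w',o['gripper_width'],'F',np.array(o['contact_force']))
    for n in('side','top'):
        cams.read_camera(n)
        for k,P in(('pry_tip',t),('pry_grip',g)): print(n,k,'nom',proj(n,P)[0],[(np.round(r['location'],1),round(r['confidence'],2)) for r in finder.place_of(n,k)[:3]])
    return t
if __name__=='__main__':
    t=look(); b=cams.read_camera('side')[:,:,::-1]
    q=proj('side',t)[0].astype(int); x,y=q[0]-40,q[1]-55
    im=cv2.resize(b[y:y+80,x:x+80],None,fx=6,fy=6,interpolation=cv2.INTER_CUBIC)
    cv2.circle(im,tuple(((proj('side',t)[0]-[x,y])*6).astype(int)),3,(0,0,255),1);print('crop',x,y)
    cv2.imwrite('pics/tip.png',im)
E
python3 pp.py
```

```text
t 5.5167 eef [ 0.4557 -0.1132  0.243 ] z [-0.0007 -0.0033 -1.    ] nominal tip [ 0.4557 -0.1134  0.166 ] w 0.16977123105246678 F [ 0.4459 -0.065  -0.0317]
side pry_tip nom [261.0836 250.9746] [(array([230., 274.]), 0.95), (array([263.3, 249. ]), 0.77)]
side pry_grip nom [258.0288 223.8306] [(array([270.4, 245.8]), 0.79), (array([259.7, 225.1]), 0.77)]
top pry_tip nom [357.2885 253.5094] [(array([354.6, 301. ]), 0.77), (array([352.7, 252.9]), 0.57)]
top pry_grip nom [361.0364 244.1707] [(array([302.9, 284.6]), 0.61), (array([359.4, 243.8]), 0.52)]
crop 221 195
```

View pics/tip.png

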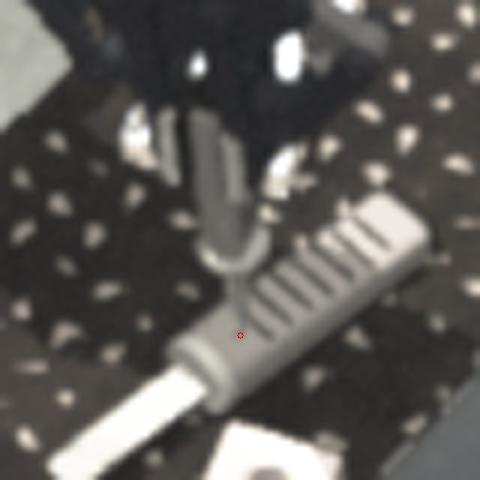

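The crop shows the pry tool lifted and held upright, collar at crop (232,250) and blade below it, with the block hole empty. The tip sits a few mm off nominal, so I'll measure that offset.

```bash
python3 -c "
from h import *
np.set_printoptions(precision=4,suppress=True)
print('tip',tri((263.3,249),(352.7,252.9)),'grip',tri((259.7,225.1),(359.4,243.8)))
print('notch', [finder.place_of(n,'notch')[:2] for n in ('side','top')])
tgt([.40,.05,.26],.31)"
```

```text
tip [ 0.4575 -0.1042  0.163 ] grip [ 0.4579 -0.1105  0.2559]
notch [[{'location': [346.7, 205.1], 'confidence': 0.78}], [{'location': [242.9, 225.2], 'confidence': 0.98}]]
t 5.97 pos [ 0.4533 -0.113   0.2391] F [-0.3 -0.1 -0.7] w 0.166
row xyz [ 0.822  -0.2448 -0.1032] w [-0.0026 -0.0001 -0.0899] rows>= 5.0
```

Request:
jog_arm:
  plan:
    - {"x":0.82,"y":-0.1,"z":-0.05,"wx":0,"wy":0,"wz":-0.09}
    - {"x":0.82,"y":-0.1,"z":-0.05,"wx":0,"wy":0,"wz":-0.09}
    - {"x":0.82,"y":-0.1,"z":-0.05,"wx":0,"wy":0,"wz":-0.09}
    - {"x":0.82,"y":-0.1,"z":-0.05,"wx":0,"wy":0,"wz":-0.09}
    - {"x":0.82,"y":-0.1,"z":-0.05,"wx":0,"wy":0,"wz":-0.09}
    - {"x":0.82,"y":-0.1,"z":-0.05,"wx":0,"wy":0,"wz":-0.09}

```text
t: 6.47
eef_pos: [0.4286, 0.0527, 0.2493]
tool_rot: [-0.003, 0.587, 0.809, -0.003]
contact_force: [0.1, -1.0, -0.8]
gripper_width: 0.167
```

```bash
python3 -c "
from h import *
tgt([.5586,.1297,.23],.318)"
```

```text
t 6.47 pos [0.4286 0.0527 0.2493] F [ 0.1 -1.  -0.8] w 0.167
row xyz [0.1642 0.7381 0.0914] w [-0.0023 -0.0004 -0.0007] rows>= 4.0
```

Request:
jog_arm:
  plan:
    - {"x":0.164,"y":0.3,"z":0.09,"wx":-0.002,"wy":0,"wz":0}
    - {"x":0.164,"y":0.5,"z":0.09,"wx":-0.002,"wy":0,"wz":0}
    - {"x":0.164,"y":0.65,"z":0.09,"wx":-0.002,"wy":0,"wz":0}
    - {"x":0.164,"y":0.738,"z":0.09,"wx":-0.002,"wy":0,"wz":0}
    - {"x":0.164,"y":0.738,"z":0.09,"wx":-0.002,"wy":0,"wz":0}
    - {"x":0.164,"y":0.738,"z":0.09,"wx":-0.002,"wy":0,"wz":0}
    - {"x":0.164,"y":0.738,"z":0.09,"wx":-0.002,"wy":0,"wz":0}
    - {"x":0.164,"y":0.738,"z":0.09,"wx":-0.002,"wy":0,"wz":0}

```text
t: 7.13
eef_pos: [0.5578, 0.1282, 0.23]
tool_rot: [-0.001, 0.588, 0.809, -0.001]
contact_force: [-0.7, -0.6, -0.7]
gripper_width: 0.168
```

```bash
python3 -c "
from h import *
tgt([.5586,.1297,.205],.318)"
```

```text
t 7.13 pos [0.5578 0.1282 0.23  ] F [-0.7 -0.6 -0.7] w 0.168
row xyz [0.0058 0.0062 0.1248] w [-0.0007 -0.0002 -0.0011] rows>= 1.0
```

Down to about 8 mm above the box (TCP z about 0.193), then a close look.

Request:
jog_arm:
  plan:
    - {"x":0.006,"y":0.006,"z":0.1,"wx":0,"wy":0,"wz":-0.001}
    - {"x":0.006,"y":0.006,"z":0.185,"wx":0,"wy":0,"wz":-0.001}
    - {"x":0.006,"y":0.006,"z":0.185,"wx":0,"wy":0,"wz":-0.001}
    - {"x":0.006,"y":0.006,"z":0.185,"wx":0,"wy":0,"wz":-0.001}
    - {"x":0.006,"y":0.006,"z":0.185,"wx":0,"wy":0,"wz":-0.001}
    - {"x":0.006,"y":0.006,"z":0.185,"wx":0,"wy":0,"wz":-0.001}

```text
t: 7.63
eef_pos: [0.5591, 0.1297, 0.1944]
tool_rot: [-0.0, 0.587, 0.81, -0.0]
contact_force: [0.4, 0.5, -0.2]
gripper_width: 0.169
```

```bash
cat > n.py <<'E'
from pp import *
import sys
t=look()
a=cams.read_camera('top')[:,:,::-1]; b=cams.read_camera('side')[:,:,::-1]
out=[]
for im,n in((a,'top'),(b,'side')):
    x,y=(proj(n,[.5564,.1363,.108])[0]-[25,30]).astype(int); print(n,'crop',x,y)
    c=cv2.resize(im[y:y+55,x:x+50],None,fx=8,fy=8,interpolation=cv2.INTER_CUBIC)
    for P,col in(([.5564,.1363,.108],(0,0,255)),):
        cv2.circle(c,tuple(((proj(n,P)[0]-[x,y]+.5)*8).astype(int)),3,col,1)
    out.append(c)
cv2.imwrite('pics/'+sys.argv[1],np.hstack(out))
tgt([.5586,.1297,.193],.318)
E
python3 n.py n1.png
```

```text
t 7.6333 eef [0.5591 0.1297 0.1944] z [-0.0001 -0.     -1.    ] nominal tip [0.5591 0.1297 0.1174] w 0.16850358777470498 F [ 0.3965  0.5111 -0.1809]
side pry_tip nom [342.6831 201.4343] [(array([231.2, 275. ]), 0.97)]
side pry_grip nom [345.3446 174.5643] [(array([272.6, 244.5]), 0.93), (array([347.4, 172.5]), 0.64)]
top pry_tip nom [248.4241 221.1532] []
top pry_grip nom [244.4261 210.0052] [(array([302.5, 286. ]), 0.82), (array([241.6, 212.6]), 0.43)]
top crop 221 193
side crop 317 171
t 8.03 pos [0.5586 0.1297 0.1931] F [-0.2 -0.  -0.7] w 0.167
row xyz [-0.0003  0.      0.0004] w [-0.0007 -0.0001 -0.0001] rows>= 1.0
```

View pics/n1.png

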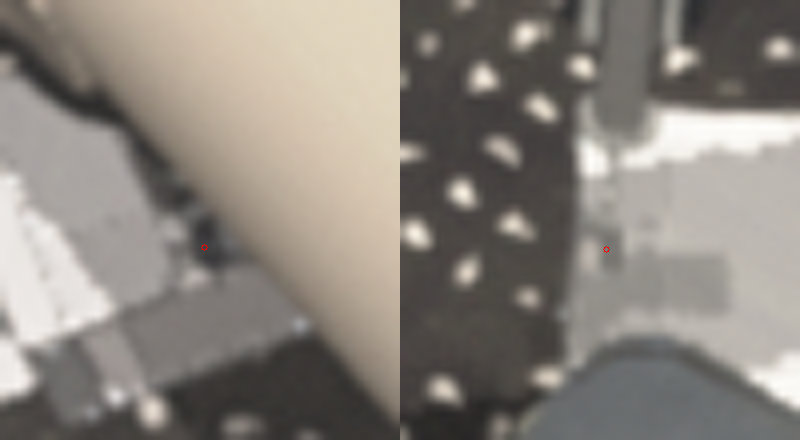

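Side crop: the blade comes straight down to the notch, with its end near crop (608,225) and the notch at (585–622, 222–270), so they look aligned. I'll lower in steps and watch the force.

Request:
jog_arm:
  plan:
    - {"x":0,"y":0,"z":0.03,"wx":0,"wy":0,"wz":0}
    - {"x":0,"y":0,"z":0.05,"wx":0,"wy":0,"wz":0}
    - {"x":0,"y":0,"z":0.07,"wx":0,"wy":0,"wz":0}
    - {"x":0,"y":0,"z":0.08,"wx":0,"wy":0,"wz":0}
    - {"x":0,"y":0,"z":0.08,"wx":0,"wy":0,"wz":0}
    - {"x":0,"y":0,"z":0.08,"wx":0,"wy":0,"wz":0}

```text
t: 8.53
eef_pos: [0.558, 0.1301, 0.1766]
tool_rot: [-0.001, 0.586, 0.81, -0.001]
contact_force: [-0.6, 1.2, -0.9]
gripper_width: 0.17
```

Request:
jog_arm:
  plan:
    - {"x":0,"y":0,"z":0.02,"wx":0,"wy":0,"wz":0}
    - {"x":0,"y":0,"z":0.04,"wx":0,"wy":0,"wz":0}
    - {"x":0,"y":0,"z":0.06,"wx":0,"wy":0,"wz":0}
    - {"x":0,"y":0,"z":0.06,"wx":0,"wy":0,"wz":0}
    - {"x":0,"y":0,"z":0.06,"wx":0,"wy":0,"wz":0}

```text
t: 8.95
eef_pos: [0.5576, 0.1299, 0.1641]
tool_rot: [-0.002, 0.586, 0.81, -0.001]
contact_force: [0.2, 1.7, -1.5]
gripper_width: 0.172
```

```bash
python3 -c "
from h import *
tgt([.5586,.1297,.147],.318)"
```

```text
t 8.95 pos [0.5576 0.1299 0.1641] F [ 0.2  1.7 -1.5] w 0.172
row xyz [-0.0029  0.0048  0.0853] w [-0.0013 -0.0004  0.0001] rows>= 1.0
```

Request:
jog_arm:
  plan:
    - {"x":0,"y":0.004,"z":0.03,"wx":0,"wy":0,"wz":0}
    - {"x":0,"y":0.004,"z":0.06,"wx":-0.001,"wy":0,"wz":0}
    - {"x":0,"y":0.004,"z":0.075,"wx":-0.001,"wy":0,"wz":0}
    - {"x":0,"y":0.004,"z":0.075,"wx":-0.001,"wy":0,"wz":0}
    - {"x":0,"y":0.004,"z":0.075,"wx":-0.001,"wy":0,"wz":0}

```text
t: 9.37
eef_pos: [0.558, 0.13, 0.1486]
tool_rot: [-0.001, 0.586, 0.81, -0.0]
contact_force: [-0.1, 0.8, -0.1]
gripper_width: 0.166
```

```bash
cat > lev.py <<'E'
from h import *
# rows for rotating about the fulcrum (unit y axis) by b
F=np.array([.5597,.1374,.108]);a=.318
o=monitor.get_obs();p=np.array(o['eef_pos']);ax=np.array([-np.sin(a),np.cos(a),0]);print('F',np.array(o['contact_force']))
for b in (.1,.2,.3,.4,.5):
    q=F+S.from_rotvec(b*ax).apply(p-F); print('b',b); tgt(q,a,b)
E
python3 lev.py
```

```text
F [-0.14348884  0.76472437 -0.1159388 ]
b 0.1
t 9.37 pos [0.558  0.13   0.1486] F [-0.1  0.8 -0.1] w 0.166
row xyz [-0.      0.0204 -0.001 ] w [ 0.0312 -0.0004  0.0001] rows>= 1.0
b 0.2
t 9.37 pos [0.558  0.13   0.1486] F [-0.1  0.8 -0.1] w 0.166
row xyz [-0.      0.0407  0.    ] w [ 0.063  -0.0004  0.0001] rows>= 2.0
b 0.3
t 9.37 pos [0.558  0.13   0.1486] F [-0.1  0.8 -0.1] w 0.166
row xyz [-0.      0.0609  0.0031] w [ 0.0948 -0.0004  0.0001] rows>= 3.0
b 0.4
t 9.37 pos [0.558  0.13   0.1486] F [-0.1  0.8 -0.1] w 0.166
row xyz [-0.      0.0807  0.0081] w [ 1.267e-01 -4.000e-04  1.000e-04] rows>= 4.0
b 0.5
t 9.37 pos [0.558  0.13   0.1486] F [-0.1  0.8 -0.1] w 0.166
row xyz [-0.      0.0998  0.0151] w [ 1.585e-01 -4.000e-04  1.000e-04] rows>= 4.0
```

Request:
jog_arm:
  plan:
    - {"x":0,"y":0.01,"z":0,"wx":0.016,"wy":0,"wz":0}
    - {"x":0,"y":0.02,"z":0,"wx":0.031,"wy":0,"wz":0}
    - {"x":0,"y":0.03,"z":0,"wx":0.047,"wy":0,"wz":0}
    - {"x":0,"y":0.04,"z":0,"wx":0.063,"wy":0,"wz":0}
    - {"x":0,"y":0.05,"z":0.001,"wx":0.079,"wy":0,"wz":0}
    - {"x":0,"y":0.06,"z":0.003,"wx":0.095,"wy":0,"wz":0}
    - {"x":0,"y":0.06,"z":0.003,"wx":0.095,"wy":0,"wz":0}

```text
t: 9.95
eef_pos: [0.572, 0.1346, 0.1475]
tool_rot: [-0.088, 0.58, 0.801, -0.12]
contact_force: [-0.8, -0.4, -0.4]
gripper_width: 0.171
```

Request:
jog_arm:
  plan:
    - {"x":0,"y":0.01,"z":0,"wx":0.016,"wy":0,"wz":0}
    - {"x":0,"y":0.02,"z":0,"wx":0.032,"wy":0,"wz":0}
    - {"x":0,"y":0.03,"z":0,"wx":0.047,"wy":0,"wz":0}
    - {"x":0,"y":0.03,"z":0,"wx":0.047,"wy":0,"wz":0}
    - {"x":0,"y":0.03,"z":0,"wx":0.047,"wy":0,"wz":0}

```text
t: 10.37
eef_pos: [0.5775, 0.1365, 0.145]
tool_rot: [-0.131, 0.572, 0.79, -0.179]
contact_force: [-0.0, 1.0, -0.9]
gripper_width: 0.171
```

```bash
cat > cv.py <<'E'
from h import *
np.set_printoptions(precision=4,suppress=True)
for n in('top','side'):
    cams.read_camera(n)
    for k in('cover_mid','cover_top','cover','toggle_tip'): print(n,k,[(np.round(r['location'],1),round(r['confidence'],2),atz(n,r['location'],.01)) for r in finder.place_of(n,k)[:2]])
tgt([.5586,.1297,.147],.318)
E
python3 cv.py
```

```text
top cover_mid [(array([256.3, 250.7]), 0.9, array([0.5104, 0.122 , 0.01  ]))]
top cover_top [(array([265.7, 272.8]), 0.83, array([0.453 , 0.1014, 0.01  ])), (array([152.5, 276.3]), 0.58, array([0.4625, 0.3812, 0.01  ]))]
top cover [(array([249.6, 234.4]), 0.81, array([0.5533, 0.1368, 0.01  ]))]
top toggle_tip [(array([454.5, 271.5]), 0.58, array([ 0.4256, -0.3667,  0.01  ])), (array([262.6, 268.2]), 0.53, array([0.4651, 0.1085, 0.01  ]))]
side cover_mid [(array([321.7, 225.3]), 0.9, array([0.5111, 0.1184, 0.01  ])), (array([335.4, 222.5]), 0.29, array([0.5413, 0.1415, 0.01  ]))]
side cover_top [(array([302.6, 224.7]), 0.62, array([0.4635, 0.1004, 0.01  ])), (array([356.4, 191. ]), 0.45, array([0.5558, 0.2696, 0.01  ]))]
side cover [(array([337.4, 221.5]), 0.77, array([0.5451, 0.1468, 0.01  ]))]
side toggle_tip []
t 10.87 pos [0.5774 0.1364 0.146 ] F [-0.8  1.  -0.7] w 0.171
row xyz [-0.0025 -0.0919  0.0387] w [-0.1422 -0.0007 -0.0001] rows>= 4.0
```

The cover is off: both cameras put cover_mid at about (0.511, 0.120) on the bench. I'll untilt and lift out.

Request:
jog_arm:
  plan:
    - {"x":0,"y":-0.025,"z":0.008,"wx":-0.035,"wy":0,"wz":0}
    - {"x":-0.001,"y":-0.05,"z":0.018,"wx":-0.07,"wy":0,"wz":0}
    - {"x":-0.002,"y":-0.07,"z":0.028,"wx":-0.106,"wy":0,"wz":0}
    - {"x":-0.002,"y":-0.092,"z":0.036,"wx":-0.142,"wy":0,"wz":0}
    - {"x":-0.002,"y":-0.092,"z":0.036,"wx":-0.142,"wy":0,"wz":0}
    - {"x":-0.002,"y":-0.092,"z":0.036,"wx":-0.142,"wy":0,"wz":0}

```text
t: 11.37
eef_pos: [0.5558, 0.129, 0.1475]
tool_rot: [-0.001, 0.586, 0.81, -0.001]
contact_force: [-1.3, 1.9, -0.6]
gripper_width: 0.164
```

Request:
jog_arm:
  plan:
    - {"x":0,"y":0,"z":-0.1,"wx":0,"wy":0,"wz":0}
    - {"x":0,"y":0,"z":-0.2,"wx":0,"wy":0,"wz":0}
    - {"x":0,"y":0,"z":-0.3,"wx":0,"wy":0,"wz":0}
    - {"x":0,"y":0,"z":-0.3,"wx":0,"wy":0,"wz":0}
    - {"x":0,"y":0,"z":-0.3,"wx":0,"wy":0,"wz":0}

```text
t: 11.78
eef_pos: [0.5582, 0.1293, 0.209]
tool_rot: [-0.0, 0.587, 0.81, 0.0]
contact_force: [-0.2, 0.7, 0.1]
gripper_width: 0.168
```

```bash
cat > tog.py <<'E'
from h import *
import sys
U=np.array([.5849,.1447]);a=.318;c,s=np.cos(a),np.sin(a)
def tcp(ux,uy,z,b):  # tip in unit frame -> TCP; blade axis offset +7 mm along tool x
    ax=np.array([-s,c,0]); zt=S.from_rotvec(b*ax).apply([0,0,-1.])
    t=np.r_[U+[c*ux-s*uy,s*ux+c*uy],z]; return t-.077*zt-.007*ax
ux,uy,z,b=map(float,sys.argv[1:5]);q=tcp(ux,uy,z,b);print(q);tgt(q,a,b)
E
python3 tog.py -.09 .022 .12 -.55
```

```text
[0.45649331 0.11822397 0.18564439]
t 11.78 pos [0.5582 0.1293 0.209 ] F [-0.2  0.7  0.1] w 0.168
row xyz [ 0.1058 -0.5003  0.117 ] w [-1.752e-01 -1.000e-04 -3.000e-04] rows>= 5.0
```

Request:
jog_arm:
  plan:
    - {"x":0.03,"y":-0.2,"z":0,"wx":0,"wy":0,"wz":0}
    - {"x":0.06,"y":-0.4,"z":0,"wx":0,"wy":0,"wz":0}
    - {"x":0.1,"y":-0.5,"z":0,"wx":-0.035,"wy":0,"wz":0}
    - {"x":0.106,"y":-0.5,"z":0.03,"wx":-0.07,"wy":0,"wz":0}
    - {"x":0.106,"y":-0.5,"z":0.06,"wx":-0.105,"wy":0,"wz":0}
    - {"x":0.106,"y":-0.5,"z":0.1,"wx":-0.14,"wy":0,"wz":0}
    - {"x":0.106,"y":-0.5,"z":0.117,"wx":-0.175,"wy":0,"wz":0}
    - {"x":0.106,"y":-0.5,"z":0.117,"wx":-0.175,"wy":0,"wz":0}
    - {"x":0.106,"y":-0.5,"z":0.117,"wx":-0.175,"wy":0,"wz":0}

```text
t: 12.53
eef_pos: [0.4553, 0.1175, 0.1845]
tool_rot: [0.158, 0.565, 0.78, 0.218]
contact_force: [1.3, -0.3, -0.0]
gripper_width: 0.166
```

```bash
python3 tog.py -.075 .024 .036 -.55; python3 pp.py; python3 cv.py|grep -v tgt
```

```text
[0.47011591 0.1248137  0.10164439]
t 12.53 pos [0.4553 0.1175 0.1845] F [ 1.3 -0.3 -0. ] w 0.166
row xyz [ 0.0114 -0.1451  0.3967] w [-0.0015  0.0001 -0.0004] rows>= 3.0
t 12.5333 eef [0.4553 0.1175 0.1845] z [ 0.4927  0.162  -0.855 ] nominal tip [0.4933 0.13   0.1187] w 0.1660800951527942 F [ 1.2577 -0.2987 -0.0207]
side pry_tip nom [318.1278 193.1821] [(array([230.7, 270.6]), 0.95), (array([318.8, 193.1]), 0.62)]
side pry_grip nom [298.0999 168.8972] [(array([269.7, 240.8]), 0.59), (array([300.5, 170.5]), 0.55)]
top pry_tip nom [249.5161 248.4767] [(array([356. , 300.6]), 0.75)]
top pry_grip nom [254.2823 261.3662] [(array([251. , 262.2]), 0.52)]
crop 278 138
top cover_mid [(array([254.5, 252.8]), 0.84, array([0.5054, 0.1267, 0.01  ]))]
top cover_top [(array([264.5, 269. ]), 0.81, array([0.4627, 0.1039, 0.01  ]))]
top cover [(array([251.9, 235.4]), 0.92, array([0.5504, 0.1312, 0.01  ])), (array([350.4, 261.6]), 0.54, array([ 0.4675, -0.1105,  0.01  ]))]
top toggle_tip []
side cover_mid [(array([324.7, 224.8]), 0.95, array([0.5178, 0.1231, 0.01  ]))]
side cover_top [(array([306.4, 222. ]), 0.91, array([0.4693, 0.1128, 0.01  ]))]
side cover [(array([333.8, 223.2]), 0.82, array([0.5382, 0.1376, 0.01  ]))]
side toggle_tip []
t 13.38 pos [0.4565 0.1183 0.1857] F [-0.5 -0.2 -0.8] w 0.167
row xyz [-0.105   0.3279  0.4272] w [ 0.1749 -0.0001 -0.0003] rows>= 5.0
```

Request:
jog_arm:
  plan:
    - {"x":0.011,"y":-0.05,"z":0.13,"wx":0,"wy":0,"wz":0}
    - {"x":0.011,"y":-0.1,"z":0.27,"wx":0,"wy":0,"wz":0}
    - {"x":0.011,"y":-0.15,"z":0.39,"wx":0,"wy":0,"wz":0}
    - {"x":0.011,"y":-0.15,"z":0.39,"wx":0,"wy":0,"wz":0}
    - {"x":0.011,"y":-0.15,"z":0.39,"wx":0,"wy":0,"wz":0}

```text
t: 13.8
eef_pos: [0.4382, 0.105, 0.1091]
tool_rot: [0.134, 0.565, 0.799, 0.157]
contact_force: [-2.0, 0.2, -2.3]
gripper_width: 0.171
```

```bash
python3 tog.py -.022 .024 .036 -.55;  python3 tog.py -.022 .0 .036 -.55
```

```text
[0.52045863 0.14138508 0.10164439]
t 13.8 pos [0.4382 0.105  0.1091] F [-2.   0.2 -2.3] w 0.171
row xyz [0.0397 0.3958 0.2136] w [-0.043   0.0083  0.0091] rows>= 3.0
[0.52796265 0.11858838 0.10164439]
t 13.8 pos [0.4382 0.105  0.1091] F [-2.   0.2 -2.3] w 0.171
row xyz [-0.0802  0.3926  0.217 ] w [-0.043   0.0083  0.0091] rows>= 3.0
```

Request:
jog_arm:
  plan:
    - {"x":0.04,"y":0.13,"z":0.05,"wx":-0.014,"wy":0.003,"wz":0.003}
    - {"x":0.04,"y":0.2,"z":0.1,"wx":-0.028,"wy":0.005,"wz":0.006}
    - {"x":0.04,"y":0.2,"z":0.11,"wx":-0.043,"wy":0.008,"wz":0.009}
    - {"x":0.04,"y":0.2,"z":0.11,"wx":-0.043,"wy":0.008,"wz":0.009}
    - {"x":0.04,"y":0.2,"z":0.11,"wx":-0.043,"wy":0.008,"wz":0.009}

```text
t: 14.22
eef_pos: [0.4794, 0.1286, 0.1052]
tool_rot: [0.16, 0.563, 0.78, 0.221]
contact_force: [-0.9, 0.9, -2.6]
gripper_width: 0.168
```

```bash
python3 tog.py -.022 .024 .036 -.5;  python3 - <<'E'
from h import *
o=monitor.get_obs();R=Rq(o['tool_rot']);z=R.apply([0,0,1]);x=R.apply([1,0,0]);t=o['eef_pos']+.077*z+.007*x
a=.318;c,s=np.cos(a),np.sin(a);d=t[:2]-[.5849,.1447];print('tip unit',c*d[0]+s*d[1],-s*d[0]+c*d[1],t[2],'tilt',np.arccos(-z[2]),o['q'])
E
```

```text
[0.52362277 0.14242662 0.10357386]
t 14.22 pos [0.4794 0.1286 0.1052] F [-0.9  0.9 -2.6] w 0.168
row xyz [-0.0041  0.1933  0.1282] w [ 0.0164 -0.0002  0.0006] rows>= 2.0
tip unit -0.06495694617805842 0.024783406734957242 0.03956070539750174 tilt 0.5513714959476448 [ 0.76316163  0.46417309 -1.34300444  2.43594522  1.62015247  0.50255107
 -1.56892108]
```

Request:
jog_arm:
  plan:
    - {"x":-0.004,"y":0.07,"z":0.04,"wx":0.006,"wy":0,"wz":0}
    - {"x":-0.004,"y":0.13,"z":0.085,"wx":0.012,"wy":0,"wz":0}
    - {"x":-0.004,"y":0.193,"z":0.128,"wx":0.016,"wy":0,"wz":0}
    - {"x":-0.004,"y":0.193,"z":0.128,"wx":0.016,"wy":0,"wz":0}
    - {"x":-0.004,"y":0.193,"z":0.128,"wx":0.016,"wy":0,"wz":0}
    - {"x":-0.004,"y":0.193,"z":0.128,"wx":0.016,"wy":0,"wz":0}

```text
t: 14.72
eef_pos: [0.5227, 0.1422, 0.1031]
tool_rot: [0.145, 0.567, 0.786, 0.201]
contact_force: [-0.1, 0.0, -0.8]
gripper_width: 0.167
```

```bash
cat > tu.py <<'E'
from h import *
o=monitor.get_obs();R=Rq(o['tool_rot']);z=R.apply([0,0,1]);x=R.apply([1,0,0]);t=o['eef_pos']+.077*z+.007*x
a=.318;c,s=np.cos(a),np.sin(a);d=t[:2]-[.5849,.1447];print('tip unit',np.round([c*d[0]+s*d[1],-s*d[0]+c*d[1],t[2]],4),'tilt',np.arccos(-z[2]),np.round(o['q'],2),np.round(o['contact_force'],1))
E
python3 tu.py; python3 tog.py -.022 .0 .036 -.5
```

```text
tip unit [-0.0229  0.0242  0.0356] tilt 0.5003385355211619 [ 0.67  0.53 -1.27  2.31  1.44  0.55 -1.35] [-0.1  0.  -0.8]
[0.53112679 0.11962992 0.10357386]
t 14.72 pos [0.5227 0.1422 0.1031] F [-0.1  0.  -0.8] w 0.167
row xyz [-1.205e-01  4.700e-03  1.000e-04] w [ 0.0001 -0.0002  0.0007] rows>= 1.0
```

Request:
jog_arm:
  plan:
    - {"x":-0.03,"y":0.003,"z":0,"wx":0,"wy":0,"wz":0}
    - {"x":-0.06,"y":0.003,"z":0,"wx":0,"wy":0,"wz":0}
    - {"x":-0.08,"y":0.003,"z":0,"wx":0,"wy":0,"wz":0}

```text
t: 14.97
eef_pos: [0.5281, 0.1285, 0.1041]
tool_rot: [0.145, 0.566, 0.786, 0.202]
contact_force: [0.3, 4.0, 3.7]
gripper_width: 0.168
```

Request:
jog_arm:
  plan:
    - {"x":-0.02,"y":0,"z":0,"wx":0,"wy":0,"wz":0}
    - {"x":-0.04,"y":0,"z":0,"wx":0,"wy":0,"wz":0}
    - {"x":-0.05,"y":0,"z":0,"wx":0,"wy":0,"wz":0}
    - {"x":-0.055,"y":0,"z":0,"wx":0,"wy":0,"wz":0}
    - {"x":-0.055,"y":0,"z":0,"wx":0,"wy":0,"wz":0}
    - {"x":-0.055,"y":0,"z":0,"wx":0,"wy":0,"wz":0}

```text
t: 15.47
eef_pos: [0.532, 0.118, 0.1044]
tool_rot: [0.145, 0.566, 0.786, 0.202]
contact_force: [-0.3, 0.7, 4.9]
gripper_width: 0.168
```

```bash
python3 tu.py; python3 pp.py | grep -v crop
```

```text
tip unit [-0.0216 -0.0016  0.037 ] tilt 0.5027451859481212 [ 0.73  0.53 -1.26  2.3   1.42  0.52 -1.27] [-0.3  0.7  4.9]
t 15.4667 eef [0.532  0.118  0.1044] z [ 0.4567  0.1537 -0.8763] nominal tip [0.5671 0.1298 0.0369] w 0.16806378001664582 F [-0.3232  0.7135  4.938 ]
side pry_tip nom [343.5917 222.4219] [(array([343.4, 219.1]), 0.65), (array([231.5, 270.5]), 0.59)]
side pry_grip nom [327.1485 200.3164] [(array([271.9, 246.3]), 0.58), (array([328.7, 201.3]), 0.47), (array([351. , 226.5]), 0.15)]
top pry_tip nom [251.2123 226.2857] [(array([250.5, 233.8]), 0.68)]
top pry_grip nom [255.278 235.244] [(array([253.9, 234.7]), 0.58)]
```

A 4 N sideways force was followed by a lasting 5 N upward one, so the tip may have ridden over the ball. I'll repeat it with the blade 11 mm lower.

Request:
jog_arm:
  plan:
    - {"x":0.05,"y":0,"z":-0.02,"wx":0,"wy":0,"wz":0}
    - {"x":0.1,"y":0,"z":-0.02,"wx":0,"wy":0,"wz":0}
    - {"x":0.13,"y":0,"z":-0.02,"wx":0,"wy":0,"wz":0}
    - {"x":0.13,"y":0,"z":-0.02,"wx":0,"wy":0,"wz":0}

```text
t: 16.15
eef_pos: [0.5208, 0.143, 0.1077]
tool_rot: [0.145, 0.565, 0.787, 0.202]
contact_force: [0.4, -0.5, 0.8]
gripper_width: 0.175
```

```bash
python3 tu.py; python3 tog.py -.021 .024 .025 -.5
```

```text
tip unit [-0.0244  0.0257  0.0402] tilt 0.5018279910487058 [ 0.68  0.52 -1.28  2.31  1.42  0.55 -1.33] [ 0.4 -0.5  0.8]
[0.52457263 0.14273929 0.09257386]
t 16.15 pos [0.5208 0.143  0.1077] F [ 0.4 -0.5  0.8] w 0.175
row xyz [-0.0071 -0.021   0.0747] w [ 0.0006 -0.0011  0.002 ] rows>= 1.0
```

Request:
jog_arm:
  plan:
    - {"x":-0.007,"y":-0.01,"z":0.04,"wx":0,"wy":0,"wz":0}
    - {"x":-0.007,"y":-0.021,"z":0.075,"wx":0,"wy":-0.001,"wz":0.002}
    - {"x":-0.007,"y":-0.021,"z":0.075,"wx":0,"wy":-0.001,"wz":0.002}
    - {"x":-0.007,"y":-0.021,"z":0.075,"wx":0,"wy":-0.001,"wz":0.002}

```text
t: 16.48
eef_pos: [0.5241, 0.1425, 0.092]
tool_rot: [0.145, 0.568, 0.785, 0.201]
contact_force: [-0.4, 0.1, -1.1]
gripper_width: 0.167
```

Request:
jog_arm:
  plan:
    - {"x":-0.03,"y":0,"z":0,"wx":0,"wy":0,"wz":0}
    - {"x":-0.05,"y":0,"z":0,"wx":0,"wy":0,"wz":0}
    - {"x":-0.07,"y":0,"z":0,"wx":0,"wy":0,"wz":0}

```text
t: 16.73
eef_pos: [0.5288, 0.1282, 0.0921]
tool_rot: [0.145, 0.568, 0.785, 0.2]
contact_force: [-0.3, 0.5, -0.9]
gripper_width: 0.17
```

Request:
jog_arm:
  plan:
    - {"x":-0.02,"y":0,"z":0,"wx":0,"wy":0,"wz":0}
    - {"x":-0.035,"y":0,"z":0,"wx":0,"wy":0,"wz":0}

```text
t: 16.9
eef_pos: [0.5302, 0.1234, 0.0924]
tool_rot: [0.144, 0.567, 0.785, 0.202]
contact_force: [-2.2, 8.1, -2.3]
gripper_width: 0.167
```

Request:
jog_arm:
  plan:
    - {"x":-0.02,"y":0,"z":0,"wx":0,"wy":0,"wz":0}
    - {"x":-0.025,"y":0,"z":0,"wx":0,"wy":0,"wz":0}
    - {"x":-0.025,"y":0,"z":0,"wx":0,"wy":0,"wz":0}

```text
t: 17.15
eef_pos: [0.5302, 0.1184, 0.0916]
tool_rot: [0.143, 0.567, 0.786, 0.202]
contact_force: [-3.8, -0.9, -1.0]
gripper_width: 0.167
```

```bash
python3 tu.py
```

```text
tip unit [-0.0233 -0.0005  0.024 ] tilt 0.4989728094821803 [ 0.7   0.55 -1.23  2.31  1.48  0.52 -1.33] [-3.8 -0.9 -1. ]
```

The force rose to 8 N and then dropped to nothing, so the toggle has snapped over. I'll push a little further for certainty and watch the force.

Request:
jog_arm:
  plan:
    - {"x":-0.01,"y":0,"z":0,"wx":0,"wy":0,"wz":0}
    - {"x":-0.02,"y":0,"z":0,"wx":0,"wy":0,"wz":0}
    - {"x":-0.02,"y":0,"z":0,"wx":0,"wy":0,"wz":0}

```text
t: 17.4
eef_pos: [0.5317, 0.1133, 0.0914]
tool_rot: [0.143, 0.568, 0.785, 0.201]
contact_force: [-2.2, -1.3, -1.1]
gripper_width: 0.168
```

Request:
jog_arm:
  plan:
    - {"x":0.04,"y":0,"z":0,"wx":0,"wy":0,"wz":0}
    - {"x":0.08,"y":0,"z":0,"wx":0,"wy":0,"wz":0}
    - {"x":0.08,"y":0,"z":-0.02,"wx":0,"wy":0,"wz":0}

```text
t: 17.65
eef_pos: [0.5247, 0.1304, 0.0955]
tool_rot: [0.142, 0.567, 0.786, 0.202]
contact_force: [-0.2, 0.7, 0.3]
gripper_width: 0.175
```

```bash
python3 tu.py;python3 tog.py -.065 .02 .05 -.5
```

```text
tip unit [-0.0248  0.0127  0.0279] tilt 0.49959240256590454 [ 0.68  0.54 -1.25  2.31  1.47  0.53 -1.35] [-0.2  0.7  0.3]
[0.48402934 0.12518247 0.11757386]
t 17.65 pos [0.5247 0.1304 0.0955] F [-0.2  0.7  0.3] w 0.175
row xyz [ 0.0404 -0.1237 -0.1933] w [-0.0001 -0.0021  0.0005] rows>= 2.0
```

Withdraw to the front, then lift and stand upright.

Request:
jog_arm:
  plan:
    - {"x":0.04,"y":-0.06,"z":-0.1,"wx":0,"wy":-0.002,"wz":0}
    - {"x":0.04,"y":-0.124,"z":-0.193,"wx":0,"wy":-0.002,"wz":0}
    - {"x":0.04,"y":-0.15,"z":-0.3,"wx":0,"wy":-0.002,"wz":0}
    - {"x":0.04,"y":-0.15,"z":-0.5,"wx":0,"wy":-0.002,"wz":0}
    - {"x":0.04,"y":-0.05,"z":-0.6,"wx":0,"wy":-0.002,"wz":0}
    - {"x":0.04,"y":-0.05,"z":-0.6,"wx":0,"wy":-0.002,"wz":0}

```text
t: 18.15
eef_pos: [0.4495, 0.1103, 0.1529]
tool_rot: [0.133, 0.569, 0.791, 0.181]
contact_force: [0.0, 0.1, 0.4]
gripper_width: 0.17
```

```bash
python3 tu.py; python3 -c "
from h import *
tgt([.47,.04,.25],.1)"
```

```text
tip unit [-0.1057  0.0165  0.0836] tilt 0.45284862564171524 [ 0.97  0.16 -1.39  2.38  0.63  0.33 -0.62] [0.  0.1 0.4]
t 18.15 pos [0.4495 0.1103 0.1529] F [0.  0.1 0.4] w 0.17
row xyz [-0.3682  0.199  -0.4412] w [ 0.1437 -0.0145  0.0699] rows>= 5.0
```

Request:
jog_arm:
  plan:
    - {"x":-0.05,"y":0.1,"z":-0.12,"wx":0.03,"wy":0,"wz":0}
    - {"x":-0.1,"y":0.19,"z":-0.3,"wx":0.06,"wy":-0.005,"wz":0.02}
    - {"x":-0.2,"y":0.2,"z":-0.44,"wx":0.09,"wy":-0.008,"wz":0.04}
    - {"x":-0.3,"y":0.2,"z":-0.44,"wx":0.12,"wy":-0.012,"wz":0.06}
    - {"x":-0.368,"y":0.2,"z":-0.44,"wx":0.144,"wy":-0.015,"wz":0.07}
    - {"x":-0.368,"y":0.2,"z":-0.44,"wx":0.144,"wy":-0.015,"wz":0.07}
    - {"x":-0.368,"y":0.2,"z":-0.44,"wx":0.144,"wy":-0.015,"wz":0.07}
    - {"x":-0.368,"y":0.2,"z":-0.44,"wx":0.144,"wy":-0.015,"wz":0.07}

```text
t: 18.82
eef_pos: [0.4701, 0.042, 0.2498]
tool_rot: [-0.0, 0.67, 0.743, 0.0]
contact_force: [0.2, 0.6, -0.2]
gripper_width: 0.17
```

```bash
python3 -c "
from h import *
print(monitor.get_obs()['q'])
im=cams.read_camera('top')[:,:,::-1];x,y=215,190
cv2.imwrite('pics/tg.png',cv2.resize(im[y:y+80,x:x+80],None,fx=7,fy=7,interpolation=cv2.INTER_CUBIC))
print([(r['location'],r['confidence']) for r in finder.place_of('top','toggle_tip')])
a=.318;c,s=np.cos(a),np.sin(a);f=lambda u,v,z:[.5849+c*u-s*v,.1447+s*u+c*v,z]
print('off',proj('top',f(-.027,.007,.036)),'on',proj('top',f(-.027,-.007,.036)))
tgt([.4528,-.1134,.2],.033)"
```

```text
[ 0.83063962  0.28591204 -1.21300681  1.9134074   0.29440308  1.14216943
 -0.39067844]
[]
off [[246.12649716 230.65063583]] on [[251.42133484 228.59745934]]
t 18.92 pos [0.4692 0.0413 0.2499] F [-1.   0.6 -0.2] w 0.167
row xyz [-0.7603 -0.1607  0.2511] w [0.     0.0008 0.0222] rows>= 4.0
```

View pics/tg.png

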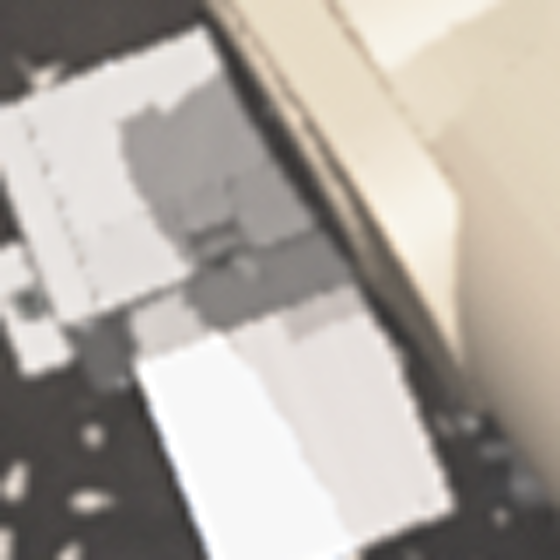

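The cover lies on the bench in front of the box, crop (145–450, 300–560). A light spot, probably the toggle ball, is at crop (245,265), nearer the "on" projection (258,274) than "off" (221,288). I'll move over the block and look again with the arm out of the way.

Request:
jog_arm:
  plan:
    - {"x":-0.2,"y":-0.05,"z":0,"wx":0,"wy":0,"wz":0.01}
    - {"x":-0.4,"y":-0.1,"z":0,"wx":0,"wy":0,"wz":0.022}
    - {"x":-0.6,"y":-0.16,"z":0.05,"wx":0,"wy":0,"wz":0.022}
    - {"x":-0.76,"y":-0.161,"z":0.1,"wx":0,"wy":0,"wz":0.022}
    - {"x":-0.76,"y":-0.161,"z":0.2,"wx":0,"wy":0,"wz":0.022}
    - {"x":-0.76,"y":-0.161,"z":0.2,"wx":0,"wy":0,"wz":0.022}
    - {"x":-0.76,"y":-0.161,"z":0.2,"wx":0,"wy":0,"wz":0.022}

```text
t: 19.5
eef_pos: [0.4514, -0.1125, 0.2103]
tool_rot: [0.001, 0.695, 0.719, -0.001]
contact_force: [0.5, 1.3, -0.2]
gripper_width: 0.167
```

```bash
python3 pp.py|grep -v crop; python3 -c "
from h import *
im=np.mean([cams.read_camera('top').astype(float) for _ in range(4)],0)[:,:,::-1].clip(0,255)
x,y=232,215
c=cv2.resize(im[y:y+30,x:x+40].astype(np.uint8),None,fx=16,fy=16,interpolation=cv2.INTER_CUBIC)
a=.318;cc,s=np.cos(a),np.sin(a);f=lambda u,v,z:[.5849+cc*u-s*v,.1447+s*u+cc*v,z]
for P in (f(-.027,.007,.036),f(-.027,-.007,.036),f(-.04,-.009,.108),f(-.04,.009,.108)): cv2.circle(c,tuple(((proj('top',P)[0]-[x,y]+.5)*16).astype(int)),3,(0,0,255),1)
cv2.imwrite('pics/tg2.png',cv2.convertScaleAbs(c,alpha=1.3))
for n in ('side','top'): print([(np.round(r['location'],1),r['confidence']) for r in finder.place_of(n,'block_hole')[:2]])
tgt([.4528,-.1134,.15],.033)"
```

```text
t 19.5 eef [ 0.4514 -0.1125  0.2103] z [-0.0006 -0.0029 -1.    ] nominal tip [ 0.4514 -0.1127  0.1333] w 0.16691004479190613 F [ 0.4808  1.2747 -0.1942]
side pry_tip nom [260.4689 258.4832] [(array([230.9, 270.6]), 0.81), (array([260.5, 254.7]), 0.6), (array([267.4, 276.5]), 0.58)]
side pry_grip nom [257.4416 232.6204] [(array([270.9, 244.5]), 0.84), (array([259.9, 232.4]), 0.46)]
top pry_tip nom [355.9151 258.2544] [(array([355.3, 300.8]), 0.76)]
top pry_grip nom [359.4914 249.4881] [(array([301.8, 283.6]), 0.56), (array([356.1, 247.3]), 0.53)]
[(array([265.8, 277.2]), 0.76)]
[(array([350.9, 259.8]), 0.77), (array([162.3, 211.3]), 0.2)]
t 20.15 pos [ 0.4528 -0.1133  0.2102] F [0.8 0.2 0.3] w 0.168
row xyz [0.000e+00 1.000e-04 3.012e-01] w [0.0001 0.0008 0.0002] rows>= 2.0
```

View pics/tg2.png

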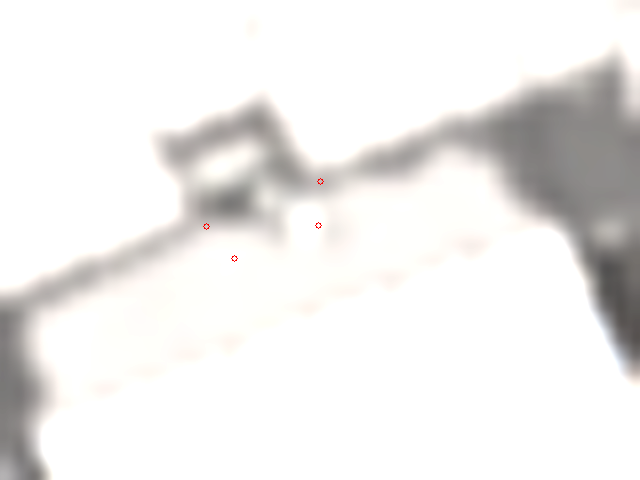

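The ball shows bright at crop (303,220). With the model's shift of about (−18,−5), seen at the notch corners, that matches the "on" marker (318,225), so the toggle is on. I'll lower to just above the hole and check alignment.

Request:
jog_arm:
  plan:
    - {"x":0,"y":0,"z":0.1,"wx":0,"wy":0,"wz":0}
    - {"x":0,"y":0,"z":0.2,"wx":0,"wy":0,"wz":0}
    - {"x":0,"y":0,"z":0.285,"wx":0,"wy":0,"wz":0}
    - {"x":0,"y":0,"z":0.285,"wx":0,"wy":0,"wz":0}
    - {"x":0,"y":0,"z":0.285,"wx":0,"wy":0,"wz":0}

```text
t: 20.57
eef_pos: [0.4524, -0.113, 0.1529]
tool_rot: [0.0, 0.695, 0.719, -0.001]
contact_force: [0.4, 0.6, -0.4]
gripper_width: 0.169
```

```bash
python3 pp.py|grep -v crop; python3 -c "
from h import *
o=[]
for n,(x,y) in (('top',(330,230)),('side',(240,230))):
    im=cams.read_camera(n)[:,:,::-1]; c=cv2.resize(im[y:y+55,x:x+50],None,fx=8,fy=8,interpolation=cv2.INTER_CUBIC)
    p=np.array(monitor.get_obs()['eef_pos']);p[2]-=.077;p[1]+=.007
    cv2.circle(c,tuple(((proj(n,p)[0]-[x,y]+.5)*8).astype(int)),3,(0,0,255),1);o.append(c)
cv2.imwrite('pics/ho.png',np.hstack(o))
tgt([.4528,-.1134,.088],.033)"
```

```text
t 20.5667 eef [ 0.4524 -0.113   0.1529] z [-0.0012 -0.0013 -1.    ] nominal tip [ 0.4523 -0.1131  0.0759] w 0.16907563673605785 F [ 0.3641  0.6185 -0.358 ]
side pry_tip nom [262.391  272.5221] [(array([229.4, 272.7]), 0.95), (array([263.3, 272.5]), 0.74), (array([341.6, 156.4]), 0.6)]
side pry_grip nom [259.6223 248.7869] [(array([272.5, 244.8]), 0.76), (array([262.3, 247.8]), 0.72)]
top pry_tip nom [354.0834 262.5528] [(array([356.5, 302. ]), 0.78), (array([356.1, 252.3]), 0.56), (array([153.1, 277.2]), 0.15)]
top pry_grip nom [357.4501 254.4252] [(array([302.7, 286.4]), 0.97), (array([354.9, 254.2]), 0.44)]
t 21.02 pos [ 0.453  -0.1135  0.1536] F [-0.7 -0.3 -1. ] w 0.169
row xyz [ 0.0015 -0.0011  0.3282] w [0.0003 0.0009 0.0002] rows>= 2.0
```

View pics/ho.png

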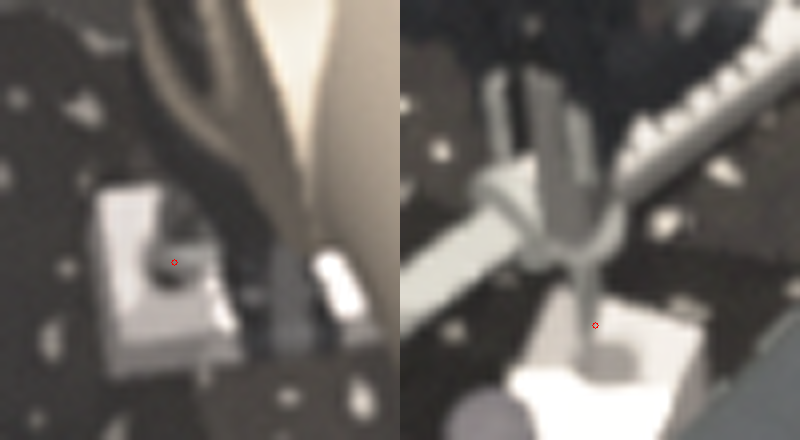

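Side crop: the blade hangs at crop x≈584 and ends near y≈345. The hole is at (607,362), so the tip may have shifted about 7 mm towards −y in the grip. I'll print raw pixel values to quantify it.

```bash
python3 -c "
from h import *
np.set_printoptions(linewidth=200,precision=4,suppress=True)
im=np.mean([cams.read_camera('side').astype(float) for _ in range(3)],0).mean(2)
print('cols 256..276');
for r in range(258,281): print(r,im[r,256:277].astype(int))
for p in ((263.3,272.5),(263.5,273.5),(262.7,273)): print('tip?',p,atz('side',p,.076))
for p in ((265.4,274.8),(265.8,277.2)): print('hole',p,atz('side',p,.062))
p=np.array(monitor.get_obs()['eef_pos'])
for dz in (.03,.04,.05,.06,.077): print(dz,[proj('side',p+[0,dy,-dz])[0] for dy in (0,.007)])
"
```

```text
cols 256..276
258 [143 139 111 107 107 106 106 102 113 150 176 154  77  50  66 119 184 199 133  82  84]
259 [139 136 121 114 109 108 107 112 136 168 173 140  70  50  63  97 136 124  73  61  68]
260 [134 133 138 136 122 114 119 134 159 172 156 112  58  47  49  62  74  63  59  60  62]
261 [132 133 141 151 142 137 143 154 161 150 119  75  49  45  46  49  50  47  49  50  49]
262 [130 129 125 125 133 146 152 147 132 106  76  51  46  43  44  47  48  47  45  48  50]
263 [109 106  90  72  88 119 134 126 105  63  48  43  44  44  45  46  46  46  47  49  50]
264 [ 56  53  50  53  70 105 129 118 100  59  45  43  43  44  45  45  46  48  50  51  51]
265 [ 46  43  58  88 105 113 133 117 101  66  46  44  44  45  46  47  48  49  52  52  53]
266 [ 47  53  90 142 162 145 132 117 110  92  70  59  49  49  48  48  50  56  66  68  61]
267 [ 48  65 124 180 194 178 136 117 136 162 160 129  91  79  65  60  57  82 118 119  97]
268 [ 53  92 156 196 199 183 140 120 156 215 228 209 179 164 140 123  91 108 146 152 136]
269 [ 62 121 183 200 199 186 147 125 158 218 237 236 232 227 215 203 179 166 150 140 140]
270 [ 
[... 832 characters left out ...]
 254 254 253 253 253 254 254 254 254 254 254 251 179 140 137]
280 [241 254 255 255 255 254 254 254 254 254 254 254 254 254 254 254 254 248 162 137 136]
tip? (263.3, 272.5) [ 0.4542 -0.1123  0.076 ]
tip? (263.5, 273.5) [ 0.4558 -0.1146  0.076 ]
tip? (262.7, 273) [ 0.4535 -0.1141  0.076 ]
hole (265.4, 274.8) [ 0.4569 -0.1085  0.062 ]
hole (265.8, 277.2) [ 0.4606 -0.1141  0.062 ]
0.03 [array([261.2033, 261.3886]), array([262.5531, 259.0112])]
0.04 [array([261.4953, 263.8354]), array([262.8347, 261.4664])]
0.05 [array([261.7831, 266.2481]), array([263.1123, 263.8874])]
0.06 [array([262.0668, 268.6272]), array([263.3859, 266.2749])]
0.077 [array([262.5399, 272.5971]), array([263.8423, 270.2588])]
```

The blade is upright and the hole sits a few mm toward +x and +y. The seat tolerates about ±7 mm in x and ±3 mm plus the chamfer in y. I'll shift by +3 mm in x and +2 mm in y, then lower with a force check.

Request:
jog_arm:
  plan:
    - {"x":0.01,"y":0.015,"z":0,"wx":0,"wy":0,"wz":0}
    - {"x":0.01,"y":0.015,"z":0.04,"wx":0,"wy":0,"wz":0}
    - {"x":0.01,"y":0.015,"z":0.08,"wx":0,"wy":0,"wz":0}
    - {"x":0.01,"y":0.015,"z":0.11,"wx":0,"wy":0,"wz":0}
    - {"x":0.01,"y":0.015,"z":0.11,"wx":0,"wy":0,"wz":0}

```text
t: 21.58
eef_pos: [0.4545, -0.1113, 0.1296]
tool_rot: [-0.0, 0.695, 0.719, -0.001]
contact_force: [-0.5, 0.5, 0.6]
gripper_width: 0.169
```

Request:
jog_arm:
  plan:
    - {"x":0,"y":0,"z":0.05,"wx":0,"wy":0,"wz":0}
    - {"x":0,"y":0,"z":0.1,"wx":0,"wy":0,"wz":0}
    - {"x":0,"y":0,"z":0.15,"wx":0,"wy":0,"wz":0}
    - {"x":0,"y":0,"z":0.18,"wx":0,"wy":0,"wz":0}
    - {"x":0,"y":0,"z":0.18,"wx":0,"wy":0,"wz":0}

```text
t: 22.0
eef_pos: [0.4532, -0.1111, 0.0919]
tool_rot: [-0.002, 0.695, 0.719, -0.002]
contact_force: [-0.7, -0.5, 0.7]
gripper_width: 0.169
```

Request:
jog_arm:
  plan:
    - {"x":0,"y":0,"z":0.01,"wx":0,"wy":0,"wz":0}
    - {"x":0,"y":0,"z":0.02,"wx":0,"wy":0,"wz":0}
    - {"x":0,"y":0,"z":0.025,"wx":0,"wy":0,"wz":0}
    - {"x":0,"y":0,"z":0.025,"wx":0,"wy":0,"wz":0}

```text
t: 22.33
eef_pos: [0.4535, -0.1111, 0.088]
tool_rot: [-0.001, 0.695, 0.719, -0.002]
contact_force: [-3.8, -0.1, 12.2]
gripper_width: 0.168
```

Seated: the collar meets the block at the same height as when it was picked up (TCP z 0.088, 12 N up). I'll release and rise.

Request:
jog_arm:
  plan:
    - {"x":0,"y":0,"z":0,"wx":0,"wy":0,"wz":0}
    - {"x":0,"y":0,"z":0,"wx":0,"wy":0,"wz":0}
    - {"x":0,"y":0,"z":0,"wx":0,"wy":0,"wz":0}
    - {"x":0,"y":0,"z":0,"wx":0,"wy":0,"wz":0}
    - {"x":0,"y":0,"z":0,"wx":0,"wy":0,"wz":0}
    - {"x":0,"y":0,"z":0,"wx":0,"wy":0,"wz":0}
    - {"x":0,"y":0,"z":0,"wx":0,"wy":0,"wz":0}
    - {"x":0,"y":0,"z":0,"wx":0,"wy":0,"wz":0}
    - {"x":0,"y":0,"z":0,"wx":0,"wy":0,"wz":0}
    - {"x":0,"y":0,"z":0,"wx":0,"wy":0,"wz":0}
  hand: 1

```text
t: 23.17
eef_pos: [0.4535, -0.1111, 0.088]
tool_rot: [-0.001, 0.695, 0.719, -0.002]
contact_force: [-0.5, -0.4, -0.2]
gripper_width: 1.0
```

Request:
jog_arm:
  plan:
    - {"x":0,"y":0,"z":-0.1,"wx":0,"wy":0,"wz":0}
    - {"x":0,"y":0,"z":-0.25,"wx":0,"wy":0,"wz":0}
    - {"x":0,"y":0,"z":-0.4,"wx":0,"wy":0,"wz":0}
    - {"x":0,"y":0,"z":-0.6,"wx":0,"wy":0,"wz":0}
    - {"x":0,"y":0,"z":-0.8,"wx":0,"wy":0,"wz":0}
    - {"x":0,"y":0,"z":-0.9,"wx":0,"wy":0,"wz":0}
    - {"x":-0.4,"y":-0.2,"z":-0.9,"wx":0,"wy":0,"wz":0}
    - {"x":-0.8,"y":-0.4,"z":-0.9,"wx":0,"wy":0,"wz":0}
    - {"x":-0.9,"y":-0.4,"z":-0.9,"wx":0,"wy":0,"wz":0}
    - {"x":-0.9,"y":-0.4,"z":-0.9,"wx":0,"wy":0,"wz":0}
    - {"x":-0.9,"y":-0.4,"z":-0.9,"wx":0,"wy":0,"wz":0}

```text
t: 24.08
eef_pos: [0.3784, -0.297, 0.2686]
tool_rot: [-0.001, 0.696, 0.718, -0.003]
contact_force: [1.0, -0.3, -0.1]
gripper_width: 0.999
```

```bash
python3 -c "
from h import *
np.set_printoptions(precision=4,suppress=True)
o=monitor.get_obs();print(o['t'],o['eef_pos'],o['contact_force'],o['gripper_width'])
ims={}
for n in('top','side'):
    ims[n]=cams.read_camera(n)[:,:,::-1]
    for k in('cover_mid','pry_grip','lens','vial','tape','usb','toggle_tip'): print(n,k,[(np.round(r['location'],1),round(r['confidence'],2)) for r in finder.place_of(n,k)[:3]])
f=lambda im,x,y,w,h,s:cv2.resize(im[y:y+h,x:x+w],(w*s,h*s),interpolation=cv2.INTER_CUBIC)
cv2.imwrite('pics/end.png',np.hstack([f(ims['top'],210,190,200,130,3)[:, :],]) if 0 else np.vstack([f(ims['top'],210,190,200,90,4),f(ims['side'],190,190,200,60,4)]))
"
```

```text
24.0833 [ 0.3784 -0.297   0.2686] [ 1.029  -0.3144 -0.0784] 0.9988057148097068
top cover_mid [(array([254.9, 252.7]), 0.91), (array([366.5, 263.8]), 0.66)]
top pry_grip [(array([299.3, 283.2]), 0.78), (array([353.2, 258.7]), 0.46)]
top lens [(array([454.3, 273.4]), 0.57)]
top vial [(array([162. , 209.5]), 0.5)]
top tape [(array([155.5, 275. ]), 0.66)]
top usb [(array([365.2, 264.2]), 0.72)]
top toggle_tip []
side cover_mid [(array([321.6, 222.8]), 0.82)]
side pry_grip [(array([270.1, 243.9]), 0.89), (array([263.3, 263. ]), 0.77)]
side lens [(array([203.6, 377.9]), 0.71)]
side vial [(array([391.3, 180.9]), 0.71)]
side tape [(array([342.2, 156.1]), 0.75), (array([348.1, 225.9]), 0.25)]
side usb []
side toggle_tip []
```

View pics/end.png

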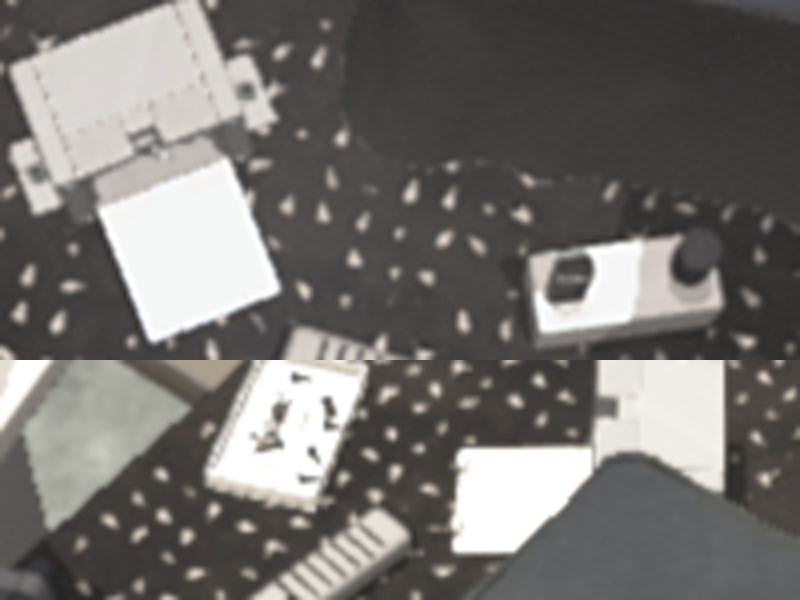

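The final picture shows the cover lying in front of the box, the pry tool upright at the block's +y end at (353,259), and the ball to the right of the notch, on the "on" side. Lens, vial and tape sit within a few pixels of where they started. Handing in.

```bash
python3 -c "
from h import *
print(tri((263.3,263),(353.2,258.7)))
bot.hand_in()"
```

```text
[ 0.45491533 -0.10853396  0.11124421]
the job is handed in; nothing more can be done
```

The job is handed in at about t = 24 s. I pried the cover off with the pry tool's blade in the notch, threw the toggle, put the tool back in its hole and moved the arm clear. `hand_in()` gives no verdict, so these are my own last checks:

- **Cover:** it lies in front of the box, its centre about 78 mm in front of the box's centre on the bench. Both cameras agreed.
- **Toggle:** it looks on, but only from indirect evidence. The side force rose to 8 N and then dropped away, and the ball showed at the "on" position in the top picture. The trained finder never gave a usable toggle position. My first push seemed to ride over the ball, so I repeated it 11 mm lower.
- **Pry tool:** it stands upright in its hole. The arm seated it at the height it was picked up from (gripper at 0.088 m). The last camera estimate put the handle centre at (0.455, −0.109, 0.111), about 2 mm from the hole seen from above. That height is 3 mm above nominal and 3 mm under the 0.114 m limit, so it is a close reading; the arm's seated height is the firmer sign. The tool may have shifted a few mm in the grip, so I moved its return position about 3 mm.
- **Surroundings:** the lens, vial and tape were found within a few pixels of where they started. The memory stick was never reliably found in either camera, so I could not check it.
- **Larger pry tool:** it tipped over by itself before the arm had moved, and I left it where it fell.

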